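# Set up the drying trestle and lay out the carbon tubes

### The job

Get the carbon tube lengths ready for lacquering: first ballast the folding trestle by standing the brass weight upright in the middle of its round pad, then swing both wire gates up and over until each is home against its stop. Then lay every square tube on the bench across the two raised rails, square to them and with its middle halfway between them, only one to each bay between the collars and near the middle of the bay; leave the mixing cup and the roll of masking tape where they are.

Things in the scene. Friction and masses are not known exactly. Their poses are not given: they have to be found in the camera images.
- trestle: folding steel drying trestle fixed to the bench: base strip 56 (x) x 286 (y) x 6 mm, a sleeper 150 (x) x 18 x 12 mm across each end (y = +-146 mm), two fold-up wire gates. Origin: middle of its underside; z up, x across the rails from near gate to far gate, y along the rails. Hinge lines along y at x = -60 mm (near) and +60 mm (far), z = 26 mm
- pad (a point): centre of the top face of the low round rubber pad in the middle of the base, 42 mm across, its top 12 mm above the bench
- near_gate (a joint): angle of the gate nearer the robot. 0 = folded flat outwards, rail at trestle x = -130 mm, z = 26 mm; 1.57 = upright; 1.83 = home on its stop, leaning 15 degrees inwards, rail at x = -42 mm, z = 93.6 mm. It swings up and over: past about 1.5 rad a spring and its weight pull it home and hold it there (about 4 N outwards at the rail unseats it); below 0.9 rad it falls back flat
- far_gate (a joint): angle of the gate farther from the robot, the mirror image of the near gate: 0 = folded flat away from the robot (rail at x = +130 mm), 1.83 = home against its stop (rail at x = +42 mm, z = 93.6 mm); same behaviour
- near_rail (a point): middle of the near gate's rail: a round rubber-sleeved steel rod 12 mm thick and 260 mm long, along the trestle's y, 70 mm from the hinge line, with an arm at each end. Six thin collars, 30 mm across and 4 mm thick, divide it into five bays 52 mm apart (middles at y = -104, -52, 0, 52, 104 mm). It can turn in the fingers as the gate swings. Home, its top is 99.6 mm above the bench
- far_rail (a point): middle of the far gate's rail, the same rod
- weight: round brass weight, 54 mm across and 63 mm high with a round knob on top (0.85 kg; upright 54 mm wide body from 4 to 38 mm above the underside, which is the place to grip; the neck and knob above it taper and are hard to hold), standing upright on the bench to the left of the trestle among the tubes. Origin: centre of its underside (1 mm above what it stands on); z up
- tube_0: 180 mm length of black square carbon tube, 16 x 16 mm in section, about 50 g, lying on the bench to the left of the trestle; some of the five may be absent. Origin: centre of its underside at the start; x along its length, z up at the start
- tube_0_mid (a point): the centre of tube_0 (8 mm inside each long face)
- tube_1: 180 mm length of black square carbon tube, 16 x 16 mm in section, about 50 g, lying on the bench to the left of the trestle; some of the five may be absent. Origin: centre of its underside at the start; x along its length, z up at the start
- tube_1_mid (a point): the centre of tube_1 (8 mm inside each long face)
- tube_2: 180 mm length of black square carbon tube, 16 x 16 mm in section, about 50 g, lying on the bench to the left of the trestle; some of the five may be absent. Origin: centre of its underside at the start; x along its length, z up at the start
- tube_2_mid (a point): the centre of tube_2 (8 mm inside each long face)
- tube_3: 180 mm length of black square carbon tube, 16 x 16 mm in section, about 50 g, lying on the bench to the left of the trestle; some of the five may be absent. Origin: centre of its underside at the start; x along its length, z up at the start
- tube_3_mid (a point): the centre of tube_3 (8 mm inside each long face)
- tube_4: 180 mm length of black square carbon tube, 16 x 16 mm in section, about 50 g, lying on the bench to the left of the trestle; some of the five may be absent. Origin: centre of its underside at the start; x along its length, z up at the start
- tube_4_mid (a point): the centre of tube_4 (8 mm inside each long face)
- mixing_cup: clear plastic mixing cup, 67 mm across, 70 mm high, a bystander; origin at its underside
- tape_roll: roll of masking tape lying flat, 104 mm across, 25 mm high, a bystander; origin at its underside
Not all that is in view belongs to the job. Leave any blue or turquoise look-alike of the weight alone.

How it is judged:
On the way, in this order (a step that is already met when the one before it is completed fails the run):
1. the weight stands upright on the pad (horizontal distance between weight and pad below 0.012 m and angle between weight's own z axis and vertical below 0.08 rad and z of weight in the frame of pad between -0.004 and 0.005 m), for 0.2 s.
2. both gates are home against their stops (value of joint each of near_gate, far_gate above 1.75 rad), for 0.2 s.
At the end, for the whole second after the job is handed in: weight upright within 12 mm of the pad's middle; both gates over 1.75 rad; each tube present at rest, level across both rails, centre within 20 mm of halfway and 12 mm of the middle of a bay, within 0.2 rad of square; one tube to a bay (all of step 1 and all of step 2 and linear speed of each of weight, tube_0, tube_1, tube_2, tube_3, tube_4 below 0.02 m/s and x of tube_0_mid in the frame of trestle between -0.02 and 0.02 m and (y of tube_0_mid in the frame of trestle between -0.116 and -0.092 m or y of tube_0_mid in the frame of trestle between -0.064 and -0.04 m or y of tube_0_mid in the frame of trestle between -0.012 and 0.012 m or y of tube_0_mid in the frame of trestle between 0.04 and 0.064 m or y of tube_0_mid in the frame of trestle between 0.092 and 0.116 m) and z of tube_0_mid in the frame of trestle between 0.101 and 0.114 m and angle between the x axis of each of tube_0, tube_1, tube_2, tube_3, tube_4 and the x axis of trestle, either way round below 0.2 rad and angle between tube_0's own x axis and vertical between 1.491 and 1.651 rad and x of tube_1_mid in the frame of trestle between -0.02 and 0.02 m and (y of tube_1_mid in the frame of trestle between -0.116 and -0.092 m or y of tube_1_mid in the frame of trestle between -0.064 and -0.04 m or y of tube_1_mid in the frame of trestle between -0.012 and 0.012 m or y of tube_1_mid in the frame of trestle between 0.04 and 0.064 m or y of tube_1_mid in the frame of trestle between 0.092 and 0.116 m) and z of tube_1_mid in the frame of trestle between 0.101 and 0.114 m and angle between tube_1's own x axis and vertical between 1.491 and 1.651 rad and x of tube_2_mid in the frame of trestle between -0.02 and 0.02 m and (y of tube_2_mid in the frame of trestle between -0.116 and -0.092 m or y of tube_2_mid in the frame of trestle between -0.064 and -0.04 m or y of tube_2_mid in the frame of trestle between -0.012 and 0.012 m or y of tube_2_mid in the frame of trestle between 0.04 and 0.064 m or y of tube_2_mid in the frame of trestle between 0.092 and 0.116 m) and z of tube_2_mid in the frame of trestle between 0.101 and 0.114 m and angle between tube_2's own x axis and vertical between 1.491 and 1.651 rad and x of tube_3_mid in the frame of trestle between -0.02 and 0.02 m and (y of tube_3_mid in the frame of trestle between -0.116 and -0.092 m or y of tube_3_mid in the frame of trestle between -0.064 and -0.04 m or y of tube_3_mid in the frame of trestle between -0.012 and 0.012 m or y of tube_3_mid in the frame of trestle between 0.04 and 0.064 m or y of tube_3_mid in the frame of trestle between 0.092 and 0.116 m) and z of tube_3_mid in the frame of trestle between 0.101 and 0.114 m and angle between tube_3's own x axis and vertical between 1.491 and 1.651 rad and x of tube_4_mid in the frame of trestle between -0.02 and 0.02 m and (y of tube_4_mid in the frame of trestle between -0.116 and -0.092 m or y of tube_4_mid in the frame of trestle between -0.064 and -0.04 m or y of tube_4_mid in the frame of trestle between -0.012 and 0.012 m or y of tube_4_mid in the frame of trestle between 0.04 and 0.064 m or y of tube_4_mid in the frame of trestle between 0.092 and 0.116 m) and z of tube_4_mid in the frame of trestle between 0.101 and 0.114 m and angle between tube_4's own x axis and vertical between 1.491 and 1.651 rad and distance between tube_0_mid and tube_1_mid above 0.03 m and distance between each of tube_0_mid, tube_1_mid and tube_2_mid above 0.03 m and distance between each of tube_0_mid, tube_1_mid, tube_2_mid and tube_3_mid above 0.03 m and distance between each of tube_0_mid, tube_1_mid, tube_2_mid, tube_3_mid and tube_4_mid above 0.03 m); the robot touches nothing.
It fails at once if the mixing cup is pushed more than 3 cm from where it lay (distance of mixing_cup from where it was at the start of the episode above 0.03 m).
It fails at once if the roll of masking tape is pushed more than 3 cm from where it lay (distance of tape_roll from where it was at the start of the episode above 0.03 m).
Of tube_0, tube_1, tube_2, tube_3, tube_4 only 3 to 5 are there at a start; the rules pass over those that are not, and their reading is None.
At some moment in a run one of tube_0, tube_1, tube_2, tube_3, tube_4 may be knocked a few centimetres aside while the robot is not near it.
Once in a run the grip may slacken for a moment while it holds something.
It also fails if it takes over 210 s, if anything falls off the work surface, if the arm or the gripper's body presses on something with over 40 N, if the wrist force passes 120 N, or if a joint passes its speed limit or range.

### The arm

A 6-joint arm with a two-finger parallel gripper is mounted at the origin on a cart in front of the work surface, level with it; the furniture and walls round the work are solid. World frame = base frame: x ahead of the robot, y to its left, z up, the work surface at z = 0. Lengths are in m, angles in rad, forces in N, time in s.
With the tool pointing down it reaches from about 0.325 to 0.775 m from the base axis. Payload 9.3 kg.
Tool frame: the origin (TCP) lies midway between the tips of the shut fingers; the grasp point (between the pads) lies 19 mm behind it (env.hold_point_z is the z of the grasp point in the tool frame, in m); z points along the fingers, y is the line along which they close (so a half turn about z gives the same grasp; the last joint's range is limited). The gripper opens to 85 mm and grips with 20 to 120 N. Pads are 22 mm wide; open, the fingers measure 114 mm over their backs; the gripper's body (76 mm by 85 mm) begins 54 mm behind the grasp point. The pads swing forward as they close: fully open they stand 13 mm farther back than shut.
Start: joints at [1.031, 0.259, 0.021, 1.334, 0, 1.418], TCP at [0.207, 0.509, 0.231] pointing down, gripper open.
Joint ranges: [-3.04, 3.04], [-0.91, 1.82], [-1.04, 1.36], [-1.92, 1.95], [-1.52, 1.45], [-3.14, 3.14]. Speed limits (rad/s): [2.22, 2.22, 2.79, 3.14, 3.14, 3.14].

### API

Orientations are given as a rotation vector (axis times angle).
In Python, from cell import env gives the robot as it stands. The module is installed in compiled form; this text tells all that it offers.
- The arm moves only by the tool apply_moves, never from a script. Its argument "plan" is a list of rows, each an object of numbers: "gripper": the closure, from -1 (fully open) to 1 (shut); "tx", "ty", "tz": the shift along the tool's x, y, z in cm; "yaw": the turn about the tool's z in degrees. A call has 1 to 8 rows; each row shifts and turns the commanded pose from where the row before left it, along the tool's axes as they then stand; what a row does not reach is not made up. A row lasts 1/10 s, in which the tool goes at most 50 mm and 8.59 degrees, less where a joint would pass 70% of its speed; a pose out of reach is approached as far as the arm can. A call is refused whole if a number of a shift passes 5 or a number of a turn 8.59, either way. A call with a gripper value outside its range is refused whole. The fingers move at their own pace and stop on an object; the grip force is fixed at half the most. Time passes only in rows, so rows that do not move let the fingers close. It gives the time, the measured TCP pose, the force, the opening and the grip force at its end, in the units of the state.
- env.get_state(): the state, without advancing time (a new reading comes with each control period).
- env.camera(name): name is "scene" or "top" or "wrist"; returns the picture (384x512x3 uint8, blue, green, red); there is no depth.
- env.camera_model(name): a dict with "K" (3x3 intrinsics, pixels), "R" (3x3) and "t" (3): a world point X has camera coordinates R X + t. Camera axes: x right, y down, z forward; pixel columns grow to the right and rows downward; lengths in m; the calibration is good to about 2 mm. A picture is of the moment at which its call begins: read the wrist's pose just before it. camera_model takes no time and is no camera call; for the wrist camera it gives the pose at the moment of the call.
- env.finish_job(): hands the job in; it is judged then, once.
The state is a dict: "time_s": time; "q": joint angles; "qd": joint speeds; "tau": joint torques, N m; "ee_pos": TCP position; "ee_rot": TCP orientation; "force": force on the tool from outside, world axes, zero at the start; "wrist_torque": the same for the moment, N m; "width": finger opening in m; "finger_force": force on a finger pad.
Only numpy, scipy, OpenCV 4.12 (cv2) and the standard library are available. Lean on these libraries where they do the work, as an engineer would, in place of code of your own. Each camera call takes 0.05 s, during which the arm holds its last target. There are 200 camera calls.

## Working session

There is one attempt and no reset: what is moved stays moved. The work goes in short steps, Python scripts to look and compute and a tool call to move; the robot and the scene stay as the last step left them, time stands still between calls to the robot, and variables do not carry over. Pictures are saved under pics/ and viewed, at most 14 in all, crops included, and the job is handed in when it is done.

Besides the shell and the picture viewer there is one more tool, called after "Call:" by a JSON object that holds its "method" and its "body", one argument or row to a line. apply_moves: Moves the arm, as the interface text tells. Its arguments: {"type":"object","properties":{"plan":{"type":"array","items":{"type":"object","properties":{"gripper":{"type":"number"},"tx":{"type":"number"},"ty":{"type":"number"},"tz":{"type":"number"},"yaw":{"type":"number"}}}}},"required":["plan"]}

```bash
mkdir -p pics
cat > h.py <<'E'
from cell import env
import numpy as np, cv2
from scipy.spatial.transform import Rotation as Ro
def cast(m,uv,z):
    K,R,t=[np.array(m[k],float) for k in("K","R","t")]
    d=R.T@np.linalg.solve(K,np.array([uv[0],uv[1],1.]));c=-R.T@t
    return c+d*(z-c[2])/d[2]
def proj(m,X):
    K,R,t=[np.array(m[k],float) for k in("K","R","t")]
    p=K@(R@np.array(X,float)+t);return p[:2]/p[2]
def st():
    s=env.get_state();print(round(s["time_s"],2),np.round(s["ee_pos"],4),np.round(Ro.from_rotvec(s["ee_rot"]).as_matrix(),3).tolist(),"w",s["width"],"F",np.round(s["force"],1));return s
E
python3 - <<'E'
from h import *
s=st();print(s["q"],env.hold_point_z)
for n in("top","scene"):
    m=env.camera_model(n);im=env.camera(n);cv2.imwrite(f"pics/{n}0_raw.png",im)
    print(n,np.round(m["K"],1).tolist(),np.round(-np.array(m["R"]).T@m["t"],3),np.round(m["R"],3).tolist())
    cv2.imwrite(f"pics/{n}0.png",cv2.resize(im,(800,600),interpolation=cv2.INTER_CUBIC))
E
```

```text
0.0 [0.2074 0.5091 0.2306] [[-0.926, 0.377, -0.001], [0.377, 0.926, -0.001], [0.0, -0.001, -1.0]] w 0.08532355107196114 F [ 0.2  0.6 -0. ]
[ 1.03136215e+00  2.59238565e-01  2.07814999e-02  1.33373399e+00
 -4.81464327e-06  1.41817894e+00] -0.0187
top [[388.1, 0.0, 260.4], [0.0, 388.1, 189.0], [0.0, 0.0, 1.0]] [4.860e-01 1.000e-03 1.079e+00] [[-0.001, -1.0, -0.013], [-0.999, 0.001, -0.05], [0.05, 0.013, -0.999]]
scene [[365.6, 0.0, 254.0], [0.0, 365.6, 190.0], [0.0, 0.0, 1.0]] [-0.161 -0.363  0.727] [[0.473, -0.881, 0.015], [-0.567, -0.318, -0.76], [0.674, 0.351, -0.65]]
```

View pics/top0.png

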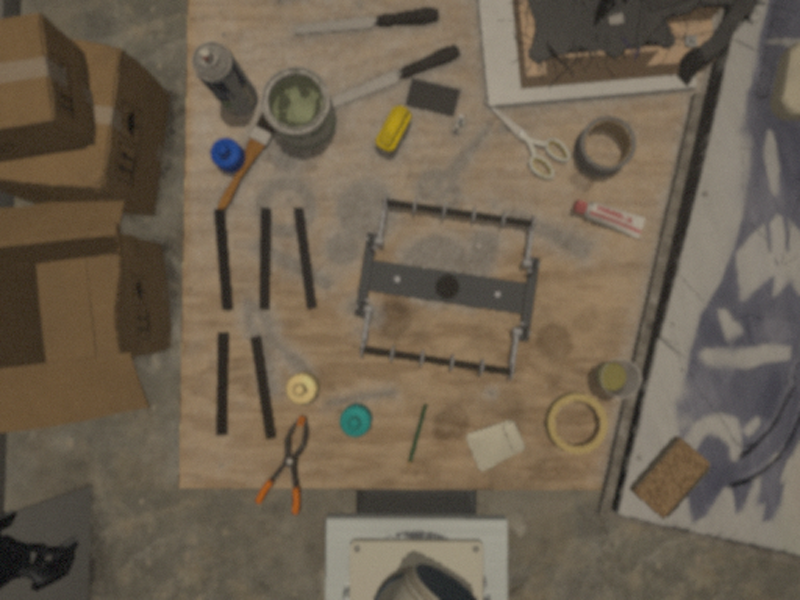

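View pics/scene0.png

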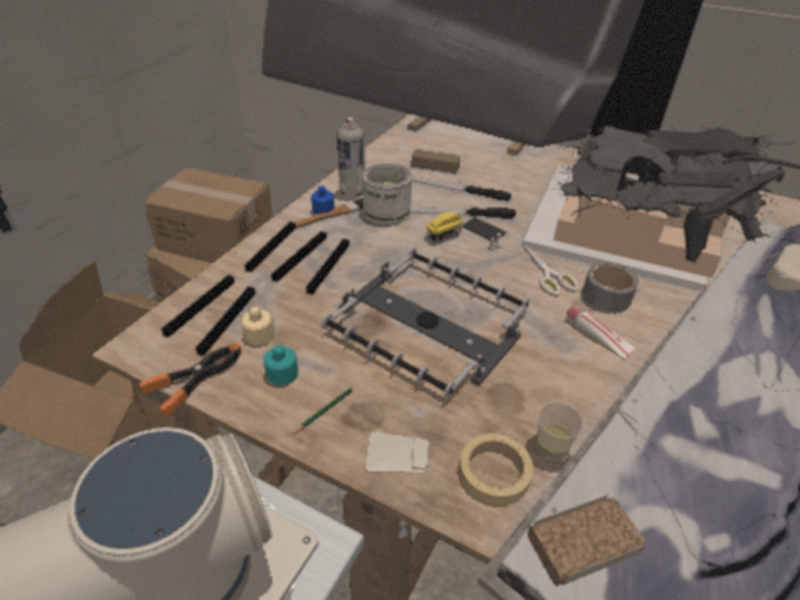

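Top view: five black tubes on the left at 800x600 px (222,258), (265,258), (305,258), (222,384) and (263,387). The brass weight is at (302,388), with decoys in teal (355,420) and blue (228,155). The trestle pad is at (447,287), turned about −8°. The scene view agrees. Next I measure these points.

```bash
cat >> h.py <<'E'
def tubes(im,m,lo=45,show=True):
    g=im.max(2);mask=((g<lo)*255).astype(np.uint8)
    cs,_=cv2.findContours(mask,cv2.RETR_EXTERNAL,cv2.CHAIN_APPROX_NONE);out=[]
    for c in cs:
        (u,v),(a,b),_=r=cv2.minAreaRect(c)
        if max(a,b)<40 or min(a,b)>16 or min(a,b)<3: continue
        p=cv2.boxPoints(r);e=sorted([(np.linalg.norm(p[i]-p[(i+1)%4]),i) for i in range(4)])
        A=[(p[i]+p[(i+1)%4])/2 for _,i in e[:2]]
        P,Q=[cast(m,x,0.014) for x in A]
        if P[0]<Q[0]:P,Q=Q,P
        d=P-Q;L=np.linalg.norm(d)
        out.append((cast(m,(u,v),0.014),np.degrees(np.arctan2(d[1],d[0])),L))
        if show:print("tube",np.round(u),np.round(v),np.round(out[-1][0][:2],4),"yaw %.1f L %.3f w%.1f"%(out[-1][1],L,min(a,b)))
    return out
E
python3 - <<'E'
from h import *
m=env.camera_model("top");im=cv2.imread("pics/top0_raw.png");tubes(im,m,50)
ms=env.camera_model("scene");ims=cv2.imread("pics/scene0_raw.png")
def blob(im,mask,roi):
    x0,y0,x1,y1=roi;k=np.zeros(mask.shape,np.uint8);k[y0:y1,x0:x1]=mask[y0:y1,x0:x1]*255
    cs,_=cv2.findContours(k,cv2.RETR_EXTERNAL,cv2.CHAIN_APPROX_NONE);c=max(cs,key=cv2.contourArea);M=cv2.moments(c)
    return (M["m10"]/M["m00"],M["m01"]/M["m00"]),cv2.contourArea(c),cv2.minEnclosingCircle(c),cv2.minAreaRect(c)
g=im.max(2).astype(int);print(im[183,286],im[183,270],im[248,193])
b=blob(im,g<45,(268,170,304,198));print("pad",b,cast(m,b[0],.012))
h=cv2.cvtColor(im,cv2.COLOR_BGR2HSV)
print(h[248,193],h[240,205],h[270,193])
b=blob(im,(h[...,2]>150),(175,230,212,262));print("weight",b,cast(m,b[0],.038),cast(m,b[2][0],.038))
# strip
b=blob(im,(g<80),(242,160,336,208));print("strip",b); r=cv2.boxPoints(b[3]);print(np.round([cast(m,x,.006) for x in r],4).tolist())
cv2.imwrite("pics/c1.png",cv2.resize(im[110:260,160:360],(800,600),interpolation=cv2.INTER_CUBIC))
E
```

```text
tube 168.0 246.0 [0.3851 0.2689] yaw 9.5 L 0.157 w3.6
tube 142.0 246.0 [0.3853 0.34  ] yaw 0.8 L 0.166 w4.0
tube 170.0 165.0 [0.6067 0.2668] yaw 0.6 L 0.167 w3.0
tube 143.0 166.0 [0.6054 0.3418] yaw 5.6 L 0.171 w4.1
tube 436.0 142.0 [ 0.6689 -0.4678] yaw -14.1 L 0.562 w5.6
[37 41 46] [66 70 74] [ 95 140 160]Traceback (most recent call last):
  File "<stdin>", line 9, in <module>
  File "<stdin>", line 7, in blob
ZeroDivisionError: float division by zero
```

```bash
sed -i 's/lo=45/lo=70/' h.py
python3 - <<'E'
from h import *
m=env.camera_model("top");im=cv2.imread("pics/top0_raw.png");tubes(im,m)
def blob(im,mask,roi):
    x0,y0,x1,y1=roi;k=np.zeros(mask.shape,np.uint8);k[y0:y1,x0:x1]=mask[y0:y1,x0:x1]*255
    cs,_=cv2.findContours(k,cv2.RETR_EXTERNAL,cv2.CHAIN_APPROX_NONE);c=max(cs,key=cv2.contourArea);M=cv2.moments(c)
    return (M["m10"]/M["m00"],M["m01"]/M["m00"]),cv2.contourArea(c),cv2.minEnclosingCircle(c),cv2.minAreaRect(c)
g=im.max(2).astype(int)
for t in(54,60):
  b=blob(im,g<t,(268,170,304,198));print("pad",b[:3],cast(m,b[0],.012))
for t in (160,180):
  b=blob(im,g>t,(178,232,210,264));print("weight",b[:3],cast(m,b[0],.038))
for t in (85,95):
  b=blob(im,(g<t),(242,160,336,208));print("strip",b);r=cv2.boxPoints(b[3]);print(np.round([cast(m,x,.006)[:2] for x in r],4).tolist())
cv2.imwrite("pics/c1.png",cv2.resize(im[110:260,160:360],(800,600),interpolation=cv2.INTER_CUBIC))
E
```

```text
tube 266.0 321.0 [0.1828 0.0006] yaw -89.8 L 0.205 w14.0
tube 493.0 271.0 [ 0.3176 -0.6113] yaw -39.0 L 0.149 w6.0
tube 401.0 287.0 [ 0.274  -0.3654] yaw -14.0 L 0.215 w4.3
tube 168.0 247.0 [0.38  0.268] yaw 9.2 L 0.175 w5.5
tube 142.0 245.0 [0.3854 0.3403] yaw -0.5 L 0.172 w5.6
tube 195.0 165.0 [0.6067 0.1965] yaw 8.2 L 0.175 w5.1
tube 169.0 165.0 [0.6053 0.2668] yaw 0.6 L 0.175 w5.0
tube 143.0 166.0 [0.6054 0.3414] yaw 5.3 L 0.177 w5.8
pad ((285.83888888888885, 183.20833333333334), 120.0, ((285.7069091796875, 183.3275909423828), 6.83712100982666)) [ 0.55582605 -0.05457574  0.012     ]
pad ((285.79647964796476, 183.2101210121012), 151.5, ((285.6499938964844, 183.0), 7.76041841506958)) [ 0.5558213  -0.05445904  0.012     ]
weight ((192.22568671121007, 248.29027468448402), 224.5, ((192.18084716796875, 248.27659606933594), 8.91117000579834)) [0.38025545 0.19745027 0.038     ]
weight ((195.0378006872852, 245.99656357388312), 48.5, ((192.5, 248.0), 7.826338291168213)) [0.38635166 0.18996574 0.038     ]
strip ((288.84852118305355, 183.7892685851319), 1668.0, ((288.5, 186.5), 50.04507827758789), ((288.5867004394531, 185.9364013671875), (97.54468536376953, 23.87297821044922), 8.746162414550781))
[[0.5367, 0.0761], [0.6023, 0.0661], [0.5606, -0.2007], [0.4954, -0.19]]
strip ((288.68798122065726, 183.79192488262908), 1775.0, ((288.5, 187.0), 50.618770599365234), ((289.17169189453125, 183.9401092529297), (99.41351318359375, 25.395349502563477), 12.380758285522461))
[[0.5495, 0.0779], [0.6186, 0.0629], [0.5588, -0.2057], [0.4903, -0.19]]
```

View pics/c1.png

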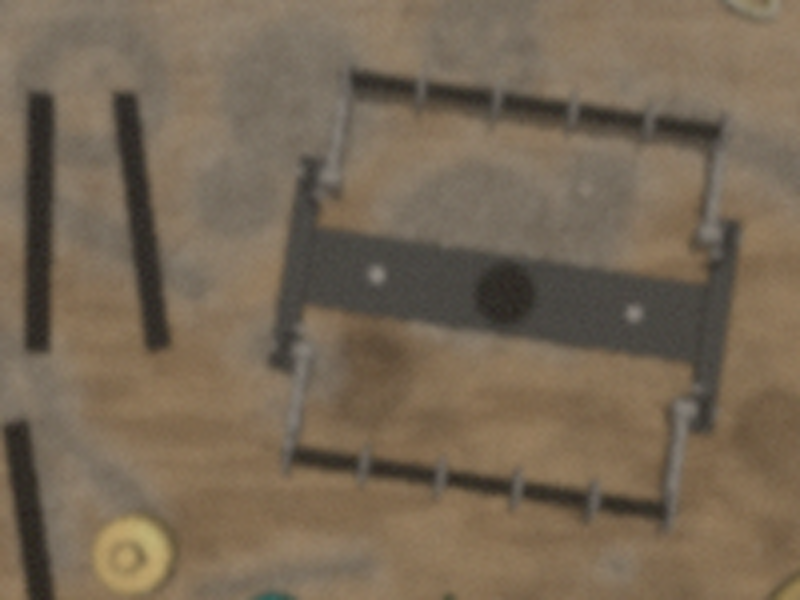

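Crop: near rail runs (289,458)→(667,510), far rail (352,75)→(722,125), pad (505,292), base screws (376,274) and (634,313), weight knob (128,556).

```bash
cat >> h.py <<'E'
def go(x,y,z,yawx=None,step=4.0):
    """deltas in tool axes to get TCP to x,y,z; yawx: wanted world direction(deg) of finger closing axis (tool y), mod 180"""
    s=env.get_state();R=Ro.from_rotvec(s["ee_rot"]).as_matrix();p=np.array(s["ee_pos"])
    if yawx is not None:
        cur=np.degrees(np.arctan2(R[1,1],R[0,1]));d=(cur-yawx+90)%180-90  # tool z down: +yaw lowers world angle
        print("cur",round(cur,1),"yaw total %.2f or %.2f (q6 %.2f)"%(d,d-180*np.sign(d),s["q"][5]))
        R=R@Ro.from_euler("z",d,degrees=True).as_matrix()
    D=R.T@(np.array([x,y,z])-p)*100
    print("p",np.round(p,4),"delta cm after yaw tx %.2f ty %.2f tz %.2f"%tuple(D))
E
python3 - <<'E'
from h import *
m=env.camera_model("top")
f=lambda u,v:((u+.5)/4-.5+160,(v+.5)/4-.5+110)
for n,a,b,z in(("near",(289,458),(667,510),.026),("far",(352,75),(722,125),.026),("screw",(376,274),(634,313),.007),("hingeL",(331,180),(305,345),.03),("hingeR",(709,235),(684,409),.03)):
    A=cast(m,f(*a),z);B=cast(m,f(*b),z);d=A-B
    print(n,A[:2].round(4),B[:2].round(4),"mid",((A+B)/2)[:2].round(4),"L %.3f ang %.2f"%(np.linalg.norm(d),np.degrees(np.arctan2(-d[0],d[1]))))
print("knob",cast(m,f(128,556),.06),"body",cast(m,f(133,555),.038))
ms=env.camera_model("scene")
for X in((.5558,-.0545,.012),(.381,.197,.06)):print("scene800",proj(ms,X)*800/512)
go(.381,.197,.12,45)
E
```

```text
near [0.4441 0.0926] [ 0.4092 -0.1624] mid [ 0.4266 -0.0349] L 0.257 ang -7.81
far [0.7056 0.0502] [ 0.6704 -0.2022] mid [ 0.688 -0.076] L 0.255 ang -7.96
screw [0.5704 0.0343] [ 0.5431 -0.1439] mid [ 0.5568 -0.0548] L 0.180 ang -8.71
hingeL [0.6328 0.0642] [0.5205 0.0817] mid [0.5766 0.0729] L 0.114 ang -98.82
hingeR [ 0.5947 -0.1919] [ 0.4771 -0.1738] mid [ 0.5359 -0.1828] L 0.119 ang -98.72
knob [0.38162208 0.19487743 0.06      ] body [0.38003159 0.19570921 0.038     ]
scene800 [427.26751202 317.9528773 ]
scene800 [254.8798851  309.33386218]
cur 67.8 yaw total 22.84 or -157.16 (q6 1.42)
p [0.2074 0.5091 0.2307] delta cm after yaw tx -34.35 ty -9.78 tz 11.09
```

Call:
{"method": "apply_moves", "body": {
  "plan": [
    {"gripper": -1,"yaw": 7.6},
    {"gripper": -1,"yaw": 7.6},
    {"gripper": -1,"yaw": 7.6},
    {"gripper": -1,"tx": -4.5,"ty": -1.3},
    {"gripper": -1,"tx": -4.5,"ty": -1.3},
    {"gripper": -1,"tx": -4.5,"ty": -1.3},
    {"gripper": -1,"tx": -4.5,"ty": -1.3},
    {"gripper": -1,"tx": -4.5,"ty": -1.3}
  ]
}}

```text
validation failed for argument at $.pl...
```

Call:
{"method": "apply_moves", "body": {
  "plan": [
    {"gripper": -1,"tx": -4.5,"ty": -1.3},
    {"gripper": -1,"tx": -4.5,"ty": -1.3},
    {"gripper": -1,"tx": -2.9,"ty": -0.7},
    {"gripper": -1,"tz": 4},
    {"gripper": -1,"tz": 4},
    {"gripper": -1,"tz": 2},
    {"gripper": -1}
  ]
}}

```text
validation failed for argument at $.pl...
```

Run:
```python
from h import *
st();go(.381,.197,.005,45)
m=env.camera_model("wrist");im=env.camera("wrist");cv2.imwrite("pics/w1.png",im);print(proj(m,(.381,.1965,.06)),proj(m,(.381,.1965,.038)))
```

```text
0.1 [0.2074 0.5091 0.2307] [[-0.926, 0.377, -0.001], [0.377, 0.926, -0.001], [0.0, -0.001, -1.0]] w 0.08564348859612073 F [ 0.3  0.2 -1.2]
cur 67.8 yaw total 22.84 or -157.16 (q6 1.42)
p [0.2074 0.5091 0.2307] delta cm after yaw tx -34.34 ty -9.77 tz 22.59
[ 79.04421139 379.86888274] [ 87.58647452 365.67382423]
```

View pics/w1.png

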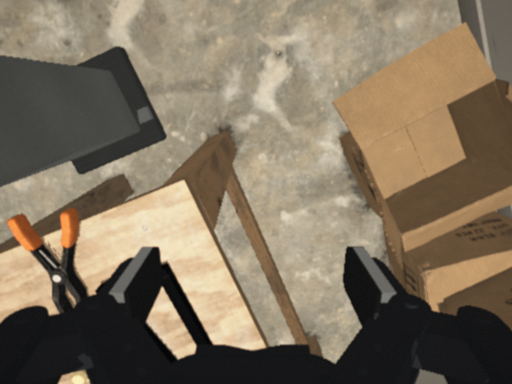

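The wrist view is still at the start pose: the calls were refused, perhaps because every field is needed.

Call:
{"method": "apply_moves", "body": {
  "plan": [
    {"gripper": -1,"tx": 0,"ty": 0,"tz": 0,"yaw": 7.6},
    {"gripper": -1,"tx": 0,"ty": 0,"tz": 0,"yaw": 7.6},
    {"gripper": -1,"tx": 0,"ty": 0,"tz": 0,"yaw": 7.6},
    {"gripper": -1,"tx": -4.5,"ty": -1.3,"tz": 0,"yaw": 0},
    {"gripper": -1,"tx": -4.5,"ty": -1.3,"tz": 0,"yaw": 0},
    {"gripper": -1,"tx": -4.5,"ty": -1.3,"tz": 0,"yaw": 0},
    {"gripper": -1,"tx": -4.5,"ty": -1.3,"tz": 0,"yaw": 0},
    {"gripper": -1,"tx": -4.5,"ty": -1.3,"tz": 0,"yaw": 0}
  ]
}}

```text
time_s: 0.95
ee_pos: [0.3211, 0.3027, 0.2312]
ee_rot: [1.2, 2.903, 0.0]
force: [1.0, 0.4, 0.1]
width: 0.0854
finger_force: 0.0
```

Call:
{"method": "apply_moves", "body": {
  "plan": [
    {"gripper": -1,"tx": -4.5,"ty": -1.3,"tz": 0,"yaw": 0},
    {"gripper": -1,"tx": -4.5,"ty": -1.3,"tz": 0,"yaw": 0},
    {"gripper": -1,"tx": -2.9,"ty": -0.7,"tz": 0,"yaw": 0},
    {"gripper": -1,"tx": 0,"ty": 0,"tz": 4,"yaw": 0},
    {"gripper": -1,"tx": 0,"ty": 0,"tz": 4,"yaw": 0},
    {"gripper": -1,"tx": 0,"ty": 0,"tz": 2,"yaw": 0},
    {"gripper": -1,"tx": 0,"ty": 0,"tz": 0,"yaw": 0}
  ]
}}

```text
time_s: 1.65
ee_pos: [0.38, 0.1963, 0.1289]
ee_rot: [-1.2, -2.899, 0.005]
force: [0.3, 0.0, 0.8]
width: 0.0852
finger_force: 0.0
```

Run:
```python
from h import *
st();go(.381,.197,.005,45)
m=env.camera_model("wrist");im=env.camera("wrist");cv2.imwrite("pics/w2.png",im);print(proj(m,(.381,.1965,.06)),proj(m,(.381,.1965,.038)))
```

```text
1.65 [0.38   0.1963 0.1289] [[-0.707, 0.707, -0.005], [0.707, 0.707, -0.001], [0.002, -0.005, -1.0]] w 0.08521017033028412 F [0.3 0.  0.8]
cur 45.0 yaw total 0.01 or -179.99 (q6 1.07)
p [0.38   0.1963 0.1289] delta cm after yaw tx -0.05 ty 0.18 tz 12.39
[253.46741747 205.24632346] [253.49771982 195.58276725]
```

View pics/w2.png

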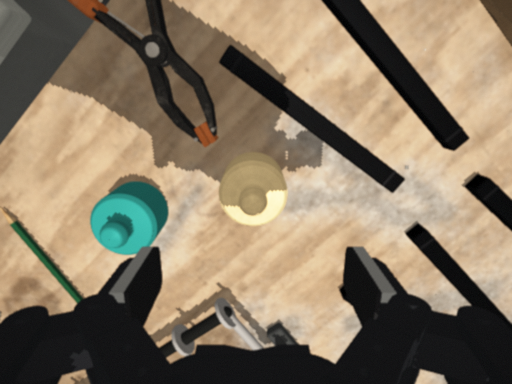

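Knob at (253,202), predicted (253,205), and the fingers will clear the teal decoy and the tube. I'll descend and grip.

Call:
{"method": "apply_moves", "body": {
  "plan": [
    {"gripper": -0.85,"tx": 0,"ty": 0.1,"tz": 3,"yaw": 0},
    {"gripper": -0.85,"tx": 0,"ty": 0,"tz": 3,"yaw": 0},
    {"gripper": -0.85,"tx": 0,"ty": 0,"tz": 3,"yaw": 0},
    {"gripper": -0.85,"tx": 0,"ty": 0,"tz": 2,"yaw": 0},
    {"gripper": -0.85,"tx": 0,"ty": 0,"tz": 1,"yaw": 0},
    {"gripper": -0.85,"tx": 0,"ty": 0,"tz": 0,"yaw": 0},
    {"gripper": 0.2,"tx": 0,"ty": 0,"tz": 0,"yaw": 0},
    {"gripper": 1,"tx": 0,"ty": 0,"tz": 0,"yaw": 0}
  ]
}}

```text
time_s: 2.5
ee_pos: [0.3828, 0.1976, 0.0125]
ee_rot: [1.201, 2.902, 0.0]
force: [-6.3, -1.0, 39.9]
width: 0.0523
finger_force: 57.5
```

Call:
{"method": "apply_moves", "body": {
  "plan": [
    {"gripper": 1,"tx": 0,"ty": 0,"tz": 0,"yaw": 0},
    {"gripper": 1,"tx": 0,"ty": 0,"tz": 0,"yaw": 0},
    {"gripper": 1,"tx": 0,"ty": 0,"tz": 0,"yaw": 0},
    {"gripper": 1,"tx": 0,"ty": 0,"tz": 0,"yaw": 0}
  ]
}}

```text
time_s: 2.9
ee_pos: [0.3827, 0.1976, 0.0127]
ee_rot: [1.201, 2.901, 0.001]
force: [-3.9, -1.4, 10.7]
width: 0.0521
finger_force: 60.8
```

Run:
```python
from h import *
s=st();print(s["finger_force"]);p=s["ee_pos"]
go(.5563,-.0548,p[2]+.06)
```

```text
2.9 [0.3827 0.1976 0.0127] [[-0.708, 0.707, 0.002], [0.707, 0.708, 0.0], [-0.001, 0.001, -1.0]] w 0.0520723644093524 F [-3.9 -1.4 10.7]
60.757350304629654
p [0.3827 0.1976 0.0127] delta cm after yaw tx -30.12 ty -5.59 tz -5.97
```

Call:
{"method": "apply_moves", "body": {
  "plan": [
    {"gripper": 1,"tx": 0,"ty": 0,"tz": -2,"yaw": 0},
    {"gripper": 1,"tx": 0,"ty": 0,"tz": -2,"yaw": 0},
    {"gripper": 1,"tx": 0,"ty": 0,"tz": -2,"yaw": 0},
    {"gripper": 1,"tx": -2,"ty": -0.4,"tz": 0,"yaw": 0},
    {"gripper": 1,"tx": -3,"ty": -0.6,"tz": 0,"yaw": 0},
    {"gripper": 1,"tx": -3,"ty": -0.6,"tz": 0,"yaw": 0},
    {"gripper": 1,"tx": -3,"ty": -0.6,"tz": 0,"yaw": 0},
    {"gripper": 1,"tx": -3,"ty": -0.6,"tz": 0,"yaw": 0}
  ]
}}

```text
time_s: 3.7
ee_pos: [0.4618, 0.0779, 0.0716]
ee_rot: [-1.201, -2.903, -0.0]
force: [0.0, 1.7, -8.9]
width: 0.0518
finger_force: 68.4
```

Call:
{"method": "apply_moves", "body": {
  "plan": [
    {"gripper": 1,"tx": -3,"ty": -0.6,"tz": 0,"yaw": 0},
    {"gripper": 1,"tx": -3,"ty": -0.6,"tz": 0,"yaw": 0},
    {"gripper": 1,"tx": -3,"ty": -0.6,"tz": 0,"yaw": 0},
    {"gripper": 1,"tx": -3,"ty": -0.6,"tz": 0,"yaw": 0},
    {"gripper": 1,"tx": -3,"ty": -0.4,"tz": 0,"yaw": 0},
    {"gripper": 1,"tx": -1.1,"ty": 0,"tz": 0,"yaw": 0},
    {"gripper": 1,"tx": 0,"ty": 0,"tz": 0,"yaw": 0}
  ]
}}

```text
time_s: 4.4
ee_pos: [0.5564, -0.0558, 0.0711]
ee_rot: [-1.204, -2.902, 0.0]
force: [0.0, 0.9, -7.9]
width: 0.0516
finger_force: 68.5
```

Run:
```python
from h import *
s=st();print(s["finger_force"])
go(.5563,-.0548,.026)
m=env.camera_model("wrist");im=env.camera("wrist")
a=cv2.resize(im,(400,300))
im2=env.camera("scene");b=cv2.resize(im2[120:270,180:380],(400,300));cv2.imwrite("pics/w3.png",np.hstack([a,b]))
```

```text
4.4 [ 0.5564 -0.0558  0.0711] [[-0.706, 0.708, -0.0], [0.708, 0.706, -0.0], [0.0, -0.0, -1.0]] w 0.051634754900852065 F [ 0.   0.9 -7.9]
68.51717471145093
p [ 0.5564 -0.0558  0.0711] delta cm after yaw tx 0.08 ty 0.06 tz 4.51
```

View pics/w3.png

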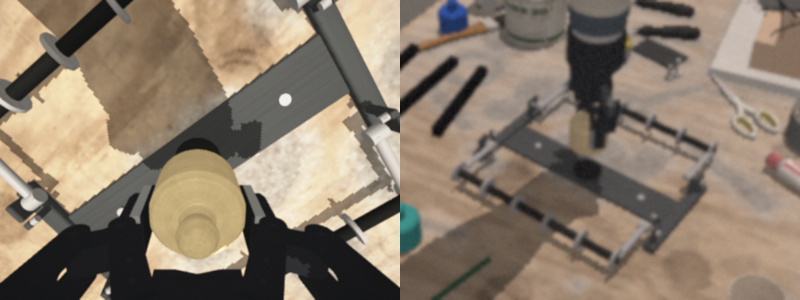

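The weight is held, in line above the pad. I'll lower it.

Call:
{"method": "apply_moves", "body": {
  "plan": [
    {"gripper": 1,"tx": 0.08,"ty": 0.06,"tz": 1.5,"yaw": 0},
    {"gripper": 1,"tx": 0,"ty": 0,"tz": 1.5,"yaw": 0},
    {"gripper": 1,"tx": 0,"ty": 0,"tz": 0.8,"yaw": 0},
    {"gripper": 1,"tx": 0,"ty": 0,"tz": 0.4,"yaw": 0},
    {"gripper": 1,"tx": 0,"ty": 0,"tz": 0.2,"yaw": 0},
    {"gripper": 1,"tx": 0,"ty": 0,"tz": 0,"yaw": 0}
  ]
}}

```text
time_s: 5.1
ee_pos: [0.5557, -0.0535, 0.0275]
ee_rot: [1.201, 2.903, 0.0]
force: [0.6, 0.2, -7.3]
width: 0.0516
finger_force: 68.4
```

Call:
{"method": "apply_moves", "body": {
  "plan": [
    {"gripper": 1,"tx": 0.0,"ty": 0,"tz": 0.15,"yaw": 0},
    {"gripper": 1,"tx": 0,"ty": 0,"tz": 0.1,"yaw": 0},
    {"gripper": 1,"tx": 0,"ty": 0,"tz": 0,"yaw": 0}
  ]
}}

```text
time_s: 5.4
ee_pos: [0.5558, -0.0538, 0.025]
ee_rot: [1.201, 2.902, 0.0]
force: [-0.4, 0.5, -7.5]
width: 0.0516
finger_force: 68.7
```

Call:
{"method": "apply_moves", "body": {
  "plan": [
    {"gripper": 1,"tx": 0.0,"ty": 0,"tz": 0.1,"yaw": 0},
    {"gripper": 1,"tx": 0,"ty": 0,"tz": 0,"yaw": 0},
    {"gripper": 1,"tx": 0.0,"ty": 0,"tz": 0.1,"yaw": 0},
    {"gripper": 1,"tx": 0,"ty": 0,"tz": 0,"yaw": 0}
  ]
}}

```text
time_s: 5.8
ee_pos: [0.5559, -0.0538, 0.0248]
ee_rot: [1.201, 2.901, 0.0]
force: [-6.6, 2.2, 15.3]
width: 0.0516
finger_force: 71.2
```

Call:
{"method": "apply_moves", "body": {
  "plan": [
    {"gripper": 1,"tx": 0.0,"ty": 0,"tz": -0.1,"yaw": 0},
    {"gripper": -0.6,"tx": 0,"ty": 0,"tz": 0,"yaw": 0},
    {"gripper": -0.9,"tx": 0,"ty": 0,"tz": 0,"yaw": 0},
    {"gripper": -0.9,"tx": 0,"ty": 0,"tz": 0,"yaw": 0},
    {"gripper": -0.9,"tx": 0,"ty": 0,"tz": -2,"yaw": 0},
    {"gripper": -0.9,"tx": 0,"ty": 0,"tz": -3,"yaw": 0},
    {"gripper": -0.9,"tx": 0,"ty": 0,"tz": -4,"yaw": 0},
    {"gripper": -0.9,"tx": 0,"ty": 0,"tz": -4,"yaw": 0}
  ]
}}

```text
time_s: 6.6
ee_pos: [0.5554, -0.0536, 0.155]
ee_rot: [-1.201, -2.902, 0.0]
force: [0.6, 0.4, -0.6]
width: 0.0814
finger_force: 0.0
```

Run:
```python
from h import *
s=st();m=env.camera_model("wrist");im=env.camera("wrist");cv2.imwrite("pics/w4.png",im)
print("pred knob/bodytop/pad",[proj(m,(.5563,-.0548,z)).round(1) for z in(.076,.05,.012)])
t=np.radians(-8.4);c=np.array([.5565,-.055]);X=np.array([np.cos(t),np.sin(t)])
n=c-.13*X;print("near rail",n,"far",c+.13*X)
go(n[0],n[1],.008,-8.4)
```

```text
6.6 [ 0.5554 -0.0536  0.155 ] [[-0.708, 0.707, -0.001], [0.707, 0.708, 0.0], [0.001, -0.0, -1.0]] w 0.08140770043897655 F [ 0.6  0.4 -0.6]
pred knob/bodytop/pad [array([251.6, 201.5]), array([251.7, 191. ]), array([251.8, 178.8])]
near rail [ 0.4278946  -0.03600921] far [ 0.6851054  -0.07399079]
cur 45.0 yaw total 53.45 or -126.55 (q6 0.54)
p [ 0.5579 -0.0542  0.1618] delta cm after yaw tx -0.09 ty -13.26 tz 15.27
```

View pics/w4.png

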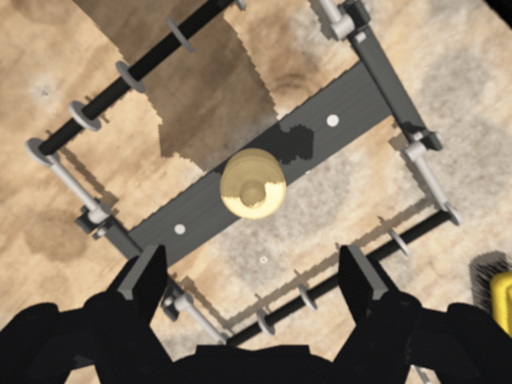

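The weight stands upright: knob (252,194), base outline centre (252,180). Base screws at (180,229) and (333,121). I'll check the offset and refine the rail points from this closer view.

Run:
```python
from h import *
m=env.camera_model("wrist")
a,b=[cast(m,u,.007) for u in((180,229),(333,121))];print("screws",a,b,(a+b)/2)
print("knob",cast(m,(252,194),.071))
mid=[cast(m,u,.026)[:2] for u in((225,7),(48,150),(232,342),(447,214))];print(np.round(mid,4))
for i in(0,2):
    d=mid[i]-mid[i+1];print(np.degrees(np.arctan2(-d[0],d[1])))
print("collars far-ish/near", [cast(m,u,.026)[:2].round(4) for u in((240,3),(180,35),(129,76),(83,115),(40,151),(264,320),(308,294),(399,239),(452,213))])
```

```text
screws [ 0.54800029 -0.14859579  0.007     ] [0.57649733 0.03470426 0.007     ] [ 0.56224881 -0.05694577  0.007     ]
knob [ 0.55835342 -0.05390153  0.071     ]
[[ 0.4451  0.0298]
 [ 0.4112 -0.1635]
 [ 0.6752 -0.2019]
 [ 0.7155  0.0528]]
-9.945967011807177
170.99633801119032
collars far-ish/near [array([0.4515, 0.0401]), array([ 0.4333, -0.0101]), array([ 0.4236, -0.0635]), array([ 0.4153, -0.1165]), array([ 0.4067, -0.1693]), array([ 0.6792, -0.1565]), array([ 0.6882, -0.1012]), array([0.7043, 0.0043]), array([0.7181, 0.0568])]
```

Call:
{"method": "apply_moves", "body": {
  "plan": [
    {"gripper": -0.5,"tx": 0,"ty": 0,"tz": 0,"yaw": 7.7},
    {"gripper": -0.5,"tx": 0,"ty": 0,"tz": 0,"yaw": 7.7},
    {"gripper": -0.5,"tx": 0,"ty": 0,"tz": 0,"yaw": 7.7},
    {"gripper": -0.5,"tx": 0,"ty": 0,"tz": 0,"yaw": 7.7},
    {"gripper": -0.5,"tx": 0,"ty": 0,"tz": 0,"yaw": 7.7},
    {"gripper": -0.5,"tx": 0,"ty": 0,"tz": 0,"yaw": 7.7},
    {"gripper": -0.5,"tx": 0,"ty": 0,"tz": 0,"yaw": 7.5},
    {"gripper": -0.5,"tx": 0,"ty": 0,"tz": 0,"yaw": 0}
  ]
}}

```text
time_s: 7.45
ee_pos: [0.5558, -0.0537, 0.1536]
ee_rot: [2.385, 2.045, 0.0]
force: [-1.2, 0.4, -0.2]
width: 0.0641
finger_force: 0.0
```

Call:
{"method": "apply_moves", "body": {
  "plan": [
    {"gripper": -0.3,"tx": 0,"ty": -4,"tz": 0,"yaw": 0},
    {"gripper": -0.3,"tx": 0,"ty": -4,"tz": 0,"yaw": 0},
    {"gripper": -0.3,"tx": 0,"ty": -4,"tz": 0,"yaw": 0},
    {"gripper": -0.3,"tx": 0,"ty": -1,"tz": 0,"yaw": 0},
    {"gripper": -0.3,"tx": 0,"ty": 0,"tz": 4,"yaw": 0},
    {"gripper": -0.3,"tx": 0,"ty": 0,"tz": 4,"yaw": 0},
    {"gripper": -0.3,"tx": 0,"ty": 0,"tz": 0,"yaw": 0}
  ]
}}

```text
time_s: 8.15
ee_pos: [0.4249, -0.0336, 0.0706]
ee_rot: [-2.376, -2.047, 0.005]
force: [-0.8, 0.4, 1.8]
width: 0.0553
finger_force: 0.0
```

Run:
```python
from h import *
s=st();go(.4285,-.0365,.008,-8.7)
m=env.camera_model("top");im=env.camera("top");cv2.imwrite("pics/top1_raw.png",im);tubes(im,m)
a=cv2.resize(im[110:260,160:360],(400,300),interpolation=cv2.INTER_CUBIC)
w=env.camera("wrist");cv2.imwrite("pics/w5.png",np.hstack([a,cv2.resize(w,(400,300))]))
print("pad px",(proj(m,(.5558,-.0545,.012))-[160,110])*2,"knob",(proj(m,(.5558,-.0545,.071))-[160,110])*2,[ (proj(m,(.5558,-.0545,.038))-[160,110])*2])
```

```text
8.15 [ 0.4249 -0.0336  0.0706] [[0.148, 0.989, -0.006], [0.989, -0.148, 0.002], [0.001, -0.006, -1.0]] w 0.05531446153525391 F [-0.8  0.4  1.8]
cur -8.5 yaw total 0.19 or -179.81 (q6 1.44)
p [ 0.4249 -0.0336  0.0706] delta cm after yaw tx -0.24 ty 0.44 tz 6.26
tube 2.0 304.0 [0.2263 0.723 ] yaw 1.9 L 0.140 w3.0
tube 493.0 271.0 [ 0.3177 -0.6111] yaw -39.9 L 0.149 w6.6
tube 401.0 287.0 [ 0.2744 -0.3652] yaw -14.0 L 0.215 w4.5
tube 168.0 247.0 [0.3807 0.2681] yaw 9.3 L 0.176 w5.7
tube 142.0 245.0 [0.3854 0.3399] yaw -0.9 L 0.172 w5.9
tube 195.0 165.0 [0.6068 0.1966] yaw 7.9 L 0.174 w5.2
tube 169.0 165.0 [0.6053 0.2668] yaw 0.6 L 0.175 w5.0
tube 143.0 166.0 [0.6052 0.3413] yaw 5.4 L 0.176 w5.7
pad px [251.62279668 146.43563453] knob [253.99152965 143.47818571] [array([252.63365055, 145.17354689])]
```

View pics/w5.png

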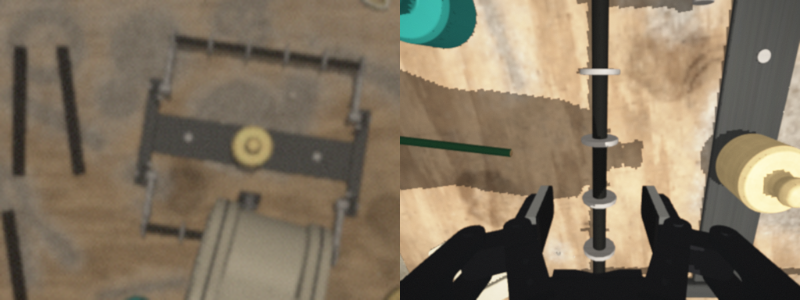

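Top crop: the knob is at (253,146), predicted (254,143), so the weight is within about 2 mm of the pad centre. Wrist half: the near rail runs between the fingers. I'll descend and grip it.

Call:
{"method": "apply_moves", "body": {
  "plan": [
    {"gripper": -0.3,"tx": -0.25,"ty": 0.4,"tz": 0,"yaw": 0},
    {"gripper": -0.3,"tx": 0,"ty": 0,"tz": 3,"yaw": 0},
    {"gripper": -0.3,"tx": 0,"ty": 0,"tz": 2.5,"yaw": 0},
    {"gripper": -0.3,"tx": 0,"ty": 0,"tz": 0.5,"yaw": 0},
    {"gripper": -0.3,"tx": 0,"ty": 0,"tz": 0,"yaw": 0}
  ]
}}

```text
time_s: 8.75
ee_pos: [0.4313, -0.0374, 0.0144]
ee_rot: [2.382, 2.048, 0.0]
force: [0.0, 0.6, 0.9]
width: 0.0556
finger_force: 0.0
```

Call:
{"method": "apply_moves", "body": {
  "plan": [
    {"gripper": 0.5,"tx": 0,"ty": 0,"tz": 0,"yaw": 0},
    {"gripper": 1,"tx": 0,"ty": 0,"tz": 0,"yaw": 0},
    {"gripper": 1,"tx": 0,"ty": 0,"tz": 0,"yaw": 0},
    {"gripper": 1,"tx": 0,"ty": 0,"tz": 0,"yaw": 0},
    {"gripper": 1,"tx": 0,"ty": 0,"tz": 0,"yaw": 0}
  ]
}}

```text
time_s: 9.25
ee_pos: [0.4274, -0.0367, 0.014]
ee_rot: [-2.38, -2.045, 0.007]
force: [-13.7, -0.5, 13.0]
width: 0.0095
finger_force: 58.6
```

Run:
```python
from h import *
s=st();print(s["finger_force"])
# arc: tool y = trestle x, tz down; rail pos rel hinge (-70cos a, 70 sin a)
A=np.array([0,.15,.35,.55,.75,.95,1.15,1.35,1.55,1.7,1.8]);P=np.c_[-7*np.cos(A),-7*np.sin(A)]
print(np.diff(P,axis=0).round(2).tolist())
```

```text
9.25 [ 0.4274 -0.0367  0.014 ] [[0.151, 0.989, -0.006], [0.989, -0.151, 0.0], [-0.001, -0.005, -1.0]] w 0.00954031809313838 F [-13.7  -0.5  13. ]
58.6355996131897
[[0.08, -1.05], [0.35, -1.35], [0.61, -1.26], [0.85, -1.11], [1.05, -0.92], [1.21, -0.7], [1.33, -0.44], [1.39, -0.17], [1.05, 0.06], [0.69, 0.12]]
```

Call:
{"method": "apply_moves", "body": {
  "plan": [
    {"gripper": 0.2,"tx": 0,"ty": -0.3,"tz": 0,"yaw": 0},
    {"gripper": 0.2,"tx": 0,"ty": 0,"tz": 0.6,"yaw": 0},
    {"gripper": 0.2,"tx": 0,"ty": 0,"tz": 0,"yaw": 0},
    {"gripper": 1,"tx": 0,"ty": 0,"tz": 0,"yaw": 0},
    {"gripper": 1,"tx": 0,"ty": 0,"tz": 0,"yaw": 0},
    {"gripper": 1,"tx": 0,"ty": 0,"tz": 0,"yaw": 0},
    {"gripper": 1,"tx": 0,"ty": 0,"tz": 0,"yaw": 0}
  ]
}}

```text
time_s: 9.95
ee_pos: [0.4273, -0.0367, 0.0077]
ee_rot: [-2.383, -2.047, 0.001]
force: [-5.0, -0.0, 2.2]
width: 0.0101
finger_force: 58.5
```

Call:
{"method": "apply_moves", "body": {
  "plan": [
    {"gripper": 1,"tx": 0,"ty": 0.08,"tz": -1.05,"yaw": 0},
    {"gripper": 1,"tx": 0,"ty": 0.35,"tz": -1.35,"yaw": 0}
  ]
}}

```text
time_s: 10.15
ee_pos: [0.4304, -0.0371, 0.0309]
ee_rot: [-2.381, -2.045, 0.004]
force: [2.3, -1.1, -13.6]
width: 0.0097
finger_force: 58.5
```

Call:
{"method": "apply_moves", "body": {
  "plan": [
    {"gripper": 1,"tx": 0,"ty": 0.61,"tz": -1.26,"yaw": 0},
    {"gripper": 1,"tx": 0,"ty": 0.85,"tz": -1.11,"yaw": 0},
    {"gripper": 1,"tx": 0,"ty": 1.05,"tz": -0.92,"yaw": 0},
    {"gripper": 1,"tx": 0,"ty": 1.21,"tz": -0.7,"yaw": 0},
    {"gripper": 1,"tx": 0,"ty": 1.33,"tz": -0.44,"yaw": 0},
    {"gripper": 1,"tx": 0,"ty": 1.39,"tz": -0.17,"yaw": 0},
    {"gripper": 1,"tx": 0,"ty": 1.05,"tz": 0.06,"yaw": 0},
    {"gripper": 1,"tx": 0,"ty": 0.5,"tz": 0.1,"yaw": 0}
  ]
}}

```text
time_s: 10.95
ee_pos: [0.513, -0.05, 0.0782]
ee_rot: [2.38, 2.045, 0.003]
force: [-4.3, -0.4, 22.4]
width: 0.0095
finger_force: 66.3
```

Call:
{"method": "apply_moves", "body": {
  "plan": [
    {"gripper": 1,"tx": 0,"ty": 0,"tz": 0,"yaw": 0}
  ]
}}

```text
time_s: 11.05
ee_pos: [0.5135, -0.05, 0.0774]
ee_rot: [2.38, 2.045, 0.005]
force: [4.4, -0.4, 6.3]
width: 0.0092
finger_force: 66.1
```

Call:
{"method": "apply_moves", "body": {
  "plan": [
    {"gripper": 0.5,"tx": 0,"ty": 0,"tz": 0,"yaw": 0},
    {"gripper": 0.4,"tx": 0,"ty": 0.3,"tz": 0,"yaw": 0},
    {"gripper": 0.4,"tx": 0,"ty": 0,"tz": 0,"yaw": 0},
    {"gripper": 0.4,"tx": 0,"ty": 0,"tz": -1,"yaw": 0},
    {"gripper": 0.4,"tx": 0,"ty": 0,"tz": -3,"yaw": 0},
    {"gripper": 0.4,"tx": 0,"ty": 0,"tz": -4,"yaw": 0},
    {"gripper": 0.4,"tx": 0,"ty": 0,"tz": 0,"yaw": 0}
  ]
}}

```text
time_s: 11.75
ee_pos: [0.516, -0.0504, 0.1614]
ee_rot: [2.378, 2.043, 0.007]
force: [0.2, -0.0, -0.4]
width: 0.0256
finger_force: 0.0
```

Run:
```python
from h import *
s=st();c=np.array([.5565,-.0553]);t=np.radians(-8.7);X=np.array([np.cos(t),np.sin(t)])
m=env.camera_model("wrist");w=env.camera("wrist")
n=c-.042*X;print("rail home pred",(proj(m,(n[0],n[1],.0936))),n)
f=c+.13*X;print(f);go(f[0],f[1],.15,-8.7)
a=env.camera("scene")
cv2.imwrite("pics/w6.png",np.hstack([cv2.resize(a[120:270,180:380],(400,300)),cv2.resize(w,(400,300))]))
```

```text
11.75 [ 0.516  -0.0504  0.1614] [[0.15, 0.989, 0.008], [0.989, -0.15, -0.002], [-0.001, 0.008, -1.0]] w 0.02555176477138705 F [ 0.2 -0.  -0.4]
rail home pred [250.22505393 203.25356195] [ 0.51498326 -0.04894705]
[ 0.68500421 -0.07496391]
cur -8.7 yaw total 0.04 or -179.96 (q6 1.46)
p [ 0.5152 -0.0502  0.1591] delta cm after yaw tx 0.12 ty 17.16 tz 0.99
```

View pics/w6.png

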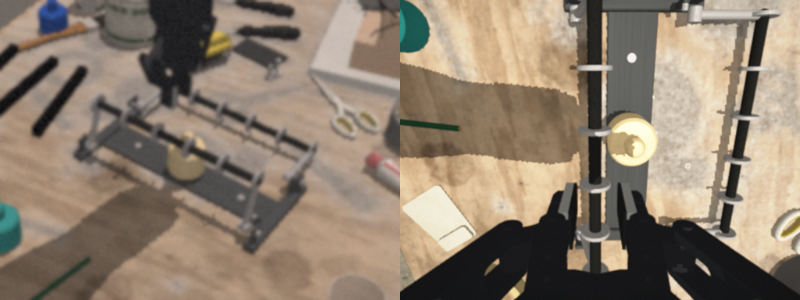

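The near gate is home: its rail is at wrist column 251, predicted 250. Now the far gate.

Call:
{"method": "apply_moves", "body": {
  "plan": [
    {"gripper": 0.2,"tx": 0.1,"ty": 4,"tz": 0,"yaw": 0},
    {"gripper": 0,"tx": 0,"ty": 4,"tz": 0,"yaw": 0},
    {"gripper": -0.2,"tx": 0,"ty": 4,"tz": 0,"yaw": 0},
    {"gripper": -0.3,"tx": 0,"ty": 4,"tz": 0,"yaw": 0},
    {"gripper": -0.3,"tx": 0,"ty": 1.1,"tz": 0,"yaw": 0},
    {"gripper": -0.3,"tx": 0,"ty": 0,"tz": 4,"yaw": 0},
    {"gripper": -0.3,"tx": 0,"ty": 0,"tz": 4,"yaw": 0},
    {"gripper": -0.3,"tx": 0,"ty": 0,"tz": 0,"yaw": 0}
  ]
}}

```text
time_s: 12.65
ee_pos: [0.6794, -0.0738, 0.0693]
ee_rot: [-2.376, -2.041, 0.011]
force: [-0.4, 0.3, -0.5]
width: 0.0559
finger_force: 0.0
```

Run:
```python
from h import *
s=st();go(.685,-.075,.008,-8.7)
m=env.camera_model("wrist");w=env.camera("wrist");cv2.imwrite("pics/w7_raw.png",w)
g=w.max(2);print(w.shape)
for v in (60,110,150,180,200,220,240,260):
    r=np.where(g[v,200:310]<40)[0]+200
    print(v,r.min() if len(r) else None,r.max() if len(r) else None,cast(m,((r.min()+r.max())/2,v),.026)[:2].round(4) if len(r) else "")
```

```text
12.65 [ 0.6794 -0.0738  0.0693] [[0.151, 0.989, -0.011], [0.989, -0.151, 0.003], [0.001, -0.012, -1.0]] w 0.05585962664621359 F [-0.4  0.3 -0.5]
cur -8.7 yaw total 0.03 or -179.97 (q6 1.49)
p [ 0.6794 -0.0738  0.0693] delta cm after yaw tx -0.04 ty 0.65 tz 6.13
(384, 512, 3)
60 253 271 [0.6982 0.0182]
110 253 271 [ 0.6944 -0.0082]
150 253 270 [ 0.6908 -0.0311]
180 None None 
200 253 270 [ 0.6862 -0.0623]
220 253 269 [ 0.684  -0.0757]
240 253 268 [ 0.6816 -0.0896]
260 None None
```

Call:
{"method": "apply_moves", "body": {
  "plan": [
    {"gripper": -0.3,"tx": 0,"ty": 0.2,"tz": 0,"yaw": 0},
    {"gripper": -0.3,"tx": 0,"ty": 0,"tz": 3,"yaw": 0},
    {"gripper": -0.3,"tx": 0,"ty": 0,"tz": 2.5,"yaw": 0},
    {"gripper": -0.3,"tx": 0,"ty": 0,"tz": 0.8,"yaw": 0},
    {"gripper": -0.3,"tx": 0,"ty": 0,"tz": 0,"yaw": 0}
  ]
}}

```text
time_s: 13.2
ee_pos: [0.6854, -0.075, 0.014]
ee_rot: [2.383, 2.047, 0.0]
force: [-1.5, -0.6, -0.1]
width: 0.0555
finger_force: 0.0
```

Run:
```python
from h import *
s=st();go(.6845,-.075,.008)
```

```text
13.2 [ 0.6854 -0.075   0.014 ] [[0.151, 0.989, 0.0], [0.989, -0.151, -0.0], [-0.0, 0.0, -1.0]] w 0.05550415554491444 F [-1.5 -0.6 -0.1]
p [ 0.6854 -0.075   0.014 ] delta cm after yaw tx -0.01 ty -0.09 tz 0.60
```

Call:
{"method": "apply_moves", "body": {
  "plan": [
    {"gripper": -0.3,"tx": 0,"ty": -0.1,"tz": 0.6,"yaw": 0},
    {"gripper": 0.3,"tx": 0,"ty": 0,"tz": 0,"yaw": 0},
    {"gripper": 1,"tx": 0,"ty": 0,"tz": 0,"yaw": 0},
    {"gripper": 1,"tx": 0,"ty": 0,"tz": 0,"yaw": 0},
    {"gripper": 1,"tx": 0,"ty": 0,"tz": 0,"yaw": 0},
    {"gripper": 1,"tx": 0,"ty": 0,"tz": 0,"yaw": 0},
    {"gripper": 1,"tx": 0,"ty": -0.08,"tz": -1.05,"yaw": 0},
    {"gripper": 1,"tx": 0,"ty": -0.35,"tz": -1.35,"yaw": 0}
  ]
}}

```text
time_s: 14.0
ee_pos: [0.6814, -0.0744, 0.0306]
ee_rot: [2.382, 2.046, 0.002]
force: [6.7, -1.0, -8.1]
width: 0.0099
finger_force: 59.6
```

Call:
{"method": "apply_moves", "body": {
  "plan": [
    {"gripper": 1,"tx": 0,"ty": -0.61,"tz": -1.26,"yaw": 0},
    {"gripper": 1,"tx": 0,"ty": -0.85,"tz": -1.11,"yaw": 0},
    {"gripper": 1,"tx": 0,"ty": -1.05,"tz": -0.92,"yaw": 0},
    {"gripper": 1,"tx": 0,"ty": -1.21,"tz": -0.7,"yaw": 0},
    {"gripper": 1,"tx": 0,"ty": -1.33,"tz": -0.44,"yaw": 0},
    {"gripper": 1,"tx": 0,"ty": -1.39,"tz": -0.17,"yaw": 0},
    {"gripper": 1,"tx": 0,"ty": -1.05,"tz": 0.06,"yaw": 0},
    {"gripper": 1,"tx": 0,"ty": -0.5,"tz": 0.1,"yaw": 0}
  ]
}}

```text
time_s: 14.8
ee_pos: [0.6037, -0.0627, 0.0809]
ee_rot: [2.376, 2.042, 0.01]
force: [-1.0, 1.7, 34.5]
width: 0.0092
finger_force: 70.9
```

Call:
{"method": "apply_moves", "body": {
  "plan": [
    {"gripper": 1,"tx": 0,"ty": 0,"tz": 0,"yaw": 0}
  ]
}}

```text
time_s: 14.9
ee_pos: [0.6031, -0.0626, 0.0808]
ee_rot: [2.377, 2.042, 0.009]
force: [-4.9, 1.0, 34.8]
width: 0.0093
finger_force: 70.9
```

Call:
{"method": "apply_moves", "body": {
  "plan": [
    {"gripper": 1,"tx": 0,"ty": 0,"tz": -0.3,"yaw": 0},
    {"gripper": 0.5,"tx": 0,"ty": -0.2,"tz": 0,"yaw": 0},
    {"gripper": 0.4,"tx": 0,"ty": -0.2,"tz": 0,"yaw": 0},
    {"gripper": 0.4,"tx": 0,"ty": 0,"tz": 0,"yaw": 0},
    {"gripper": 0.4,"tx": 0,"ty": 0,"tz": -1,"yaw": 0},
    {"gripper": 0.4,"tx": 0,"ty": 0,"tz": -4,"yaw": 0},
    {"gripper": 0.4,"tx": 0,"ty": 0,"tz": -5,"yaw": 0},
    {"gripper": 0.4,"tx": 0,"ty": 0,"tz": 0,"yaw": 0}
  ]
}}

```text
time_s: 15.7
ee_pos: [0.5993, -0.062, 0.1856]
ee_rot: [2.377, 2.042, 0.009]
force: [1.1, -0.1, -0.9]
width: 0.0256
finger_force: 0.0
```

Call:
{"method": "apply_moves", "body": {
  "plan": [
    {"gripper": 0.4,"tx": 2,"ty": 0,"tz": -5,"yaw": 0},
    {"gripper": 0.4,"tx": 4,"ty": 0,"tz": 0,"yaw": 0},
    {"gripper": 0.4,"tx": 4,"ty": 0,"tz": 0,"yaw": 0},
    {"gripper": 0.4,"tx": 4,"ty": 0,"tz": 0,"yaw": 0},
    {"gripper": 0.4,"tx": 4,"ty": 0,"tz": 0,"yaw": 0},
    {"gripper": 0.4,"tx": 4,"ty": 0,"tz": 0,"yaw": 0},
    {"gripper": 0.4,"tx": 2,"ty": 0,"tz": 0,"yaw": 0},
    {"gripper": 0.4,"tx": 0,"ty": 0,"tz": 0,"yaw": 0}
  ]
}}

```text
time_s: 16.5
ee_pos: [0.6327, 0.1768, 0.2246]
ee_rot: [-2.379, -2.051, 0.001]
force: [-0.7, 0.1, 0.4]
width: 0.0253
finger_force: 0.0
```

Run:
```python
from h import *
s=st()
m=env.camera_model("top");im=env.camera("top");cv2.imwrite("pics/top2_raw.png",im);tubes(im,m)
a=cv2.resize(im[110:260,160:360],(800,600),interpolation=cv2.INTER_CUBIC);cv2.imwrite("pics/w8.png",a)
c=np.array([.5565,-.0553]);t=np.radians(-8.7);X=np.array([np.cos(t),np.sin(t)]);Y=np.array([-X[1],X[0]])
for sg in(-1,1):
  for y in(-.13,-.026,.026,.13):
    P=c+sg*.042*X+y*Y;print(sg,y,((proj(m,(P[0],P[1],.0936))-[160,110])*4).round())
```

```text
16.5 [0.6327 0.1768 0.2246] [[0.147, 0.989, -0.001], [0.989, -0.147, 0.0], [0.0, -0.001, -1.0]] w 0.025316872909550536 F [-0.7  0.1  0.4]
tube 474.0 304.0 [ 0.2297 -0.5587] yaw -81.2 L 0.112 w15.1
tube 2.0 305.0 [0.2248 0.7229] yaw 4.1 L 0.149 w5.0
tube 199.0 299.0 [0.2421 0.1818] yaw 7.8 L 0.130 w7.7
tube 493.0 271.0 [ 0.3173 -0.6133] yaw -39.5 L 0.159 w8.4
tube 32.0 124.0 [0.7226 0.6521] yaw 89.8 L 0.183 w16.0
-1 -0.13 [705. 380.]
-1 -0.026 [542. 355.]
-1 0.026 [461. 343.]
-1 0.13 [299. 318.]
1 -0.13 [723. 249.]
1 -0.026 [561. 224.]
1 0.026 [481. 212.]
1 0.13 [319. 188.]
```

View pics/w8.png

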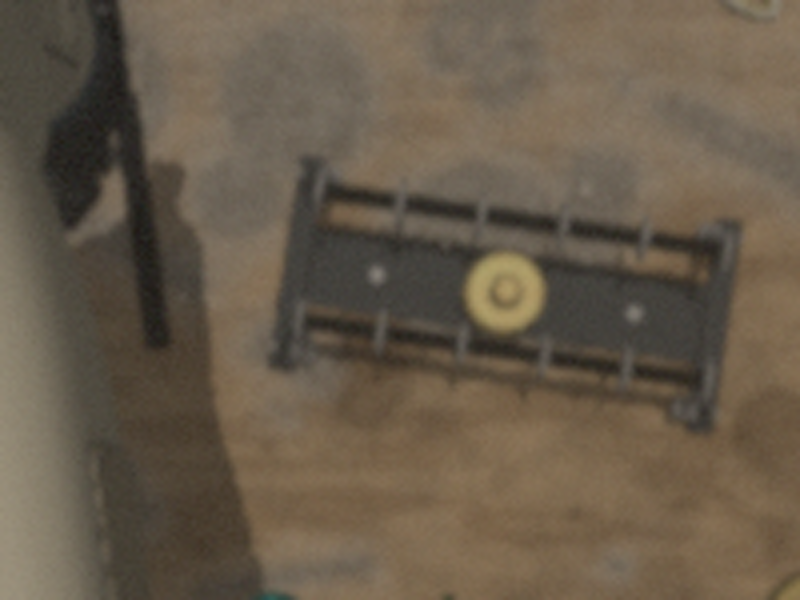

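Both gates are home: collars are within about 3 px of prediction, e.g. far (482,215) against (481,212). Next the tubes, starting with the nearest one.

Call:
{"method": "apply_moves", "body": {
  "plan": [
    {"gripper": 0.1,"tx": 0,"ty": 0,"tz": 0,"yaw": -8.5},
    {"gripper": 0.1,"tx": 0,"ty": 0,"tz": 0,"yaw": -8.5},
    {"gripper": 0.1,"tx": 0,"ty": 0,"tz": 0,"yaw": -8.5},
    {"gripper": 0.1,"tx": 0,"ty": 0,"tz": 0,"yaw": -8.5},
    {"gripper": 0.1,"tx": 0,"ty": 0,"tz": 0,"yaw": -8.5},
    {"gripper": 0.1,"tx": 0,"ty": 0,"tz": 0,"yaw": -8.5},
    {"gripper": 0.1,"tx": 0,"ty": 0,"tz": 0,"yaw": -8.5},
    {"gripper": 0.1,"tx": 0,"ty": 0,"tz": 0,"yaw": -8.5}
  ]
}}

```text
time_s: 17.35
ee_pos: [0.6328, 0.1725, 0.2253]
ee_rot: [0.824, 3.032, -0.001]
force: [-0.3, 0.2, -0.7]
width: 0.0387
finger_force: 0.0
```

Call:
{"method": "apply_moves", "body": {
  "plan": [
    {"gripper": 0.1,"tx": 0,"ty": 0,"tz": 0,"yaw": -8.5},
    {"gripper": 0.1,"tx": 0,"ty": 0,"tz": 0,"yaw": -8.5},
    {"gripper": 0.1,"tx": 0,"ty": 0,"tz": 0,"yaw": -8.5},
    {"gripper": 0.1,"tx": 0,"ty": 0,"tz": 0,"yaw": -8.5},
    {"gripper": 0.1,"tx": 0,"ty": 0,"tz": 0,"yaw": -4.7},
    {"gripper": 0.1,"tx": 0,"ty": 0,"tz": 0,"yaw": 0}
  ]
}}

```text
time_s: 17.95
ee_pos: [0.6329, 0.1726, 0.2252]
ee_rot: [0.219, -3.134, 0.001]
force: [-0.3, 0.1, 0.5]
width: 0.0386
finger_force: 0.0
```

Run:
```python
from h import *
s=st();print(s["q"][5])
go(.6068,.1966,.002,98)
m=env.camera_model("wrist");w=env.camera("wrist");
for v in (40,30):
  print(v)
  mask=((w.max(2)<v)*255).astype(np.uint8)
  cs,_=cv2.findContours(mask,cv2.RETR_EXTERNAL,cv2.CHAIN_APPROX_NONE)
  for c in cs:
    if cv2.contourArea(c)>400:
        r=cv2.minAreaRect(c);p=cv2.boxPoints(r);print(np.round(r[0]),np.round(r[1]),cast(m,r[0],.014)[:2].round(4),np.round([cast(m,x,.014)[:2] for x in p],3).tolist())
for t in((.6068,.1966),(.6053,.2668),(.3807,.2681)):print("pred",proj(m,(t[0],t[1],.014)).round())
cv2.imwrite("pics/w9.png",w)
```

```text
17.95 [0.6329 0.1726 0.2252] [[-0.99, -0.139, -0.0], [-0.139, 0.99, -0.0], [0.0, -0.0, -1.0]] w 0.03857021030785595 F [-0.3  0.1  0.5]
-0.000925503294535326
cur 98.0 yaw total -0.00 or 180.00 (q6 -0.00)
p [0.6329 0.1726 0.2252] delta cm after yaw tx 2.24 ty 2.74 tz 22.32
40
[256. 310.] [146. 511.] [0.8338 0.2057] [[0.771, -0.123], [0.683, 0.504], [0.908, 0.594], [1.012, -0.147]]
[102. 137.] [52. 12.] [0.6282 0.0021] [[0.63, -0.028], [0.617, -0.023], [0.626, 0.032], [0.64, 0.028]]
[ 39. 119.] [53. 12.] [ 0.6178 -0.0662] [[0.62, -0.095], [0.607, -0.09], [0.616, -0.037], [0.629, -0.041]]
[401. 151.] [ 18. 156.] [0.5981 0.3397] [[0.692, 0.337], [0.516, 0.323], [0.517, 0.342], [0.694, 0.359]]
[339. 144.] [ 15. 158.] [0.5992 0.2674] [[0.693, 0.257], [0.516, 0.26], [0.518, 0.277], [0.695, 0.276]]
[277. 131.] [ 14. 149.] [0.5954 0.1962] [[0.684, 0.2], [0.52, 0.178], [0.518, 0.193], [0.682, 0.217]]
[118.  35.] [59. 14.] [0.5211 0.0188] [[0.523, -0.012], [0.51, -0.008], [0.519, 0.05], [0.532, 0.046]]
[440.  17.] [19. 40.] [0.46   0.3397] [[0.477, 0.33], [0.442, 0.33], [0.444, 0.349], [0.479, 0.35]]
[48. 13.] [60. 15.] [ 0.5108 -0.0504] [[0.513, -0.081], [0.499, -0.075], [0.509, -0.02], [0.522, -0.025]]
30
[256. 310.] [146. 511.] [0.8338 0.2057] [[0.771, -0.123], [0.683, 0.504], [0.908, 0.594], [1.012, -0.147]]
[401. 152.] [ 18. 156.] [0.5983 0.3395] [[0.692, 0.336], [0.516, 0.323], [0.517, 0.342], [0.694, 0.359]]
[339. 144.] [ 15. 158.] [0.5994 0.2672] [[0.693, 0.257], [0.517, 0.26], [0.518, 0.276], [0.695, 0.275]]
[277. 132.] [ 13. 148.] [0.5958 0.1964] [[0.684, 0.201], [0.521, 0.178], [0.519, 0.192], [0.682, 0.217]]
[440.  17.] [19. 40.] [0.46   0.3396] [[0.477, 0.33], [0.442, 0.33], [0.444, 0.349], [0.479, 0.35]]
pred [276. 142.]
pred [337. 149.]
pred [392. -90.]
```

View pics/w9.png

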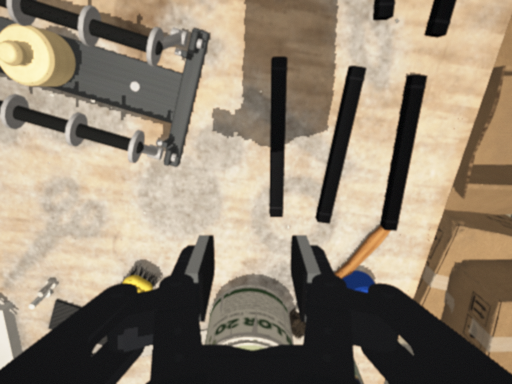

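Wrist view: tubes at (277,136), (341,144) and (404,152) agree with the top-camera positions. I'll descend on the first.

Call:
{"method": "apply_moves", "body": {
  "plan": [
    {"gripper": 0.1,"tx": 2.5,"ty": 2.8,"tz": 0,"yaw": 0},
    {"gripper": 0.1,"tx": 0,"ty": 0,"tz": 5,"yaw": 0},
    {"gripper": 0.1,"tx": 0,"ty": 0,"tz": 5,"yaw": 0},
    {"gripper": 0.1,"tx": 0,"ty": 0,"tz": 5,"yaw": 0},
    {"gripper": 0.1,"tx": 0,"ty": 0,"tz": 3,"yaw": 0},
    {"gripper": 0.1,"tx": 0,"ty": 0,"tz": 2,"yaw": 0},
    {"gripper": 0.1,"tx": 0,"ty": 0,"tz": 0,"yaw": 0},
    {"gripper": 0.1,"tx": 0,"ty": 0,"tz": 0,"yaw": 0}
  ]
}}

```text
time_s: 18.8
ee_pos: [0.6045, 0.1981, 0.0256]
ee_rot: [-0.217, 3.134, -0.0]
force: [0.1, 0.2, 0.5]
width: 0.0387
finger_force: 0.0
```

Run:
```python
from h import *
go(.604,.1966,.003,98)
```

```text
cur 97.9 yaw total -0.08 or 179.92 (q6 0.05)
p [0.6045 0.1981 0.0256] delta cm after yaw tx 0.07 ty -0.14 tz 2.26
```

Positioned well. I'll grip and lift.

Call:
{"method": "apply_moves", "body": {
  "plan": [
    {"gripper": 0.1,"tx": 0,"ty": -0.1,"tz": 1.5,"yaw": 0},
    {"gripper": 0.1,"tx": 0,"ty": 0,"tz": 0.7,"yaw": 0},
    {"gripper": 0.1,"tx": 0,"ty": 0,"tz": 0,"yaw": 0},
    {"gripper": 0.6,"tx": 0,"ty": 0,"tz": 0,"yaw": 0},
    {"gripper": 1,"tx": 0,"ty": 0,"tz": 0,"yaw": 0},
    {"gripper": 1,"tx": 0,"ty": 0,"tz": 0,"yaw": 0},
    {"gripper": 1,"tx": 0,"ty": 0,"tz": 0,"yaw": 0}
  ]
}}

```text
time_s: 19.5
ee_pos: [0.6049, 0.1978, 0.0042]
ee_rot: [-0.22, 3.132, 0.0]
force: [-1.8, -0.6, 5.9]
width: 0.0144
finger_force: 60.0
```

Call:
{"method": "apply_moves", "body": {
  "plan": [
    {"gripper": 1,"tx": 0,"ty": 0,"tz": -2,"yaw": 0},
    {"gripper": 1,"tx": 0,"ty": 0,"tz": -4,"yaw": 0},
    {"gripper": 1,"tx": 0,"ty": 0,"tz": -4,"yaw": 0},
    {"gripper": 1,"tx": 0,"ty": 0,"tz": -4,"yaw": 0},
    {"gripper": 1,"tx": 0,"ty": 0,"tz": -1,"yaw": 0}
  ]
}}

```text
time_s: 20.0
ee_pos: [0.6059, 0.198, 0.1582]
ee_rot: [-0.22, 3.127, 0.001]
force: [0.9, -0.3, -0.6]
width: 0.0142
finger_force: 59.2
```

```bash
cat >> h.py <<'E'
C=np.array([.5567,-.0558]);TH=np.radians(-8.7);TX=np.array([np.cos(TH),np.sin(TH)]);TY=np.array([-TX[1],TX[0]])
def bay(k,dx=0):
    P=C+k*.052*TY+dx*TX;return P
E
python3 - <<'E'
from h import *
s=st();P=bay(-2);print(P);go(P[0],P[1],.105,81.3)
E
```

```text
20.0 [0.6059 0.198  0.1582] [[-0.99, -0.14, 0.007], [-0.14, 0.99, 0.001], [-0.007, 0.0, -1.0]] w 0.014204075619450165 F [ 0.9 -0.3 -0.6]
[ 0.54096887 -0.15860336]
cur 98.0 yaw total 16.74 or -163.26 (q6 0.04)
p [0.6059 0.198  0.1582] delta cm after yaw tx 1.06 ty -36.24 tz 5.23
```

Call:
{"method": "apply_moves", "body": {
  "plan": [
    {"gripper": 1,"tx": 0,"ty": 0,"tz": 0,"yaw": 8.4},
    {"gripper": 1,"tx": 0,"ty": 0,"tz": 0,"yaw": 8.3},
    {"gripper": 1,"tx": 0.3,"ty": -3,"tz": 0,"yaw": 0},
    {"gripper": 1,"tx": 0.3,"ty": -4,"tz": 0,"yaw": 0},
    {"gripper": 1,"tx": 0.2,"ty": -4,"tz": 0,"yaw": 0},
    {"gripper": 1,"tx": 0.2,"ty": -4,"tz": 0,"yaw": 0},
    {"gripper": 1,"tx": 0,"ty": -4,"tz": 0,"yaw": 0},
    {"gripper": 1,"tx": 0,"ty": -4,"tz": 0,"yaw": 0}
  ]
}}

```text
time_s: 20.8
ee_pos: [0.559, -0.0297, 0.1527]
ee_rot: [-0.237, -3.132, -0.0]
force: [0.3, 0.3, -0.9]
width: 0.0142
finger_force: 59.2
```

Call:
{"method": "apply_moves", "body": {
  "plan": [
    {"gripper": 1,"tx": 0,"ty": -4,"tz": 0,"yaw": 0},
    {"gripper": 1,"tx": 0,"ty": -4,"tz": 0,"yaw": 0},
    {"gripper": 1,"tx": 0,"ty": -3,"tz": 0,"yaw": 0},
    {"gripper": 1,"tx": 0,"ty": -2,"tz": 0,"yaw": 0},
    {"gripper": 1,"tx": 0,"ty": 0,"tz": 1,"yaw": 0},
    {"gripper": 1,"tx": 0,"ty": 0,"tz": 0,"yaw": 0}
  ]
}}

```text
time_s: 21.4
ee_pos: [0.5393, -0.1565, 0.1413]
ee_rot: [-0.239, -3.13, -0.002]
force: [0.2, 0.9, -1.1]
width: 0.0143
finger_force: 59.2
```

Run:
```python
from h import *
s=st();P=bay(-2);go(P[0],P[1],.105,81.3)
w=env.camera("wrist");cv2.imwrite("pics/w10.png",w)
```

```text
21.4 [ 0.5393 -0.1565  0.1413] [[-0.988, 0.152, -0.002], [0.152, 0.988, 0.001], [0.003, 0.001, -1.0]] w 0.014316570314659927 F [ 0.2  0.9 -1.1]
cur 81.3 yaw total -0.03 or 179.97 (q6 -0.28)
p [ 0.5393 -0.1565  0.1413] delta cm after yaw tx -0.20 ty -0.18 tz 3.63
```

View pics/w10.png

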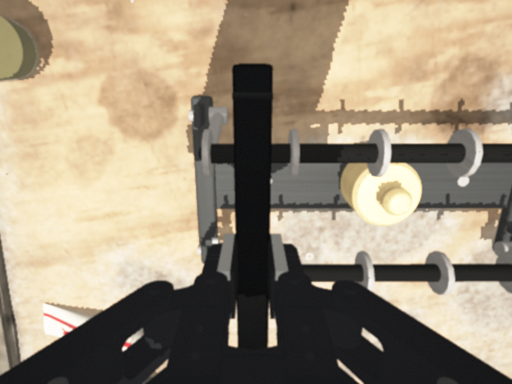

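The tube (column 252) sits square, centred between collars at 206 and 294. I'll lower it.

Call:
{"method": "apply_moves", "body": {
  "plan": [
    {"gripper": 1,"tx": -0.1,"ty": -0.05,"tz": 1.5,"yaw": 0},
    {"gripper": 1,"tx": 0,"ty": 0,"tz": 1,"yaw": 0},
    {"gripper": 1,"tx": 0,"ty": 0,"tz": 0.5,"yaw": 0},
    {"gripper": 1,"tx": 0,"ty": 0,"tz": 0.3,"yaw": 0},
    {"gripper": 1,"tx": 0,"ty": 0,"tz": 0,"yaw": 0}
  ]
}}

```text
time_s: 21.95
ee_pos: [0.5411, -0.157, 0.1098]
ee_rot: [-0.236, -3.132, -0.0]
force: [0.3, -0.1, -0.1]
width: 0.0146
finger_force: 59.2
```

Run:
```python
from h import *
s=st();P=bay(-2);go(P[0],P[1],.104,81.3)
```

```text
21.95 [ 0.5411 -0.157   0.1098] [[-0.989, 0.15, -0.0], [0.15, 0.989, 0.0], [0.0, 0.0, -1.0]] w 0.01455428024786932 F [ 0.3 -0.1 -0.1]
cur 81.4 yaw total 0.07 or -179.93 (q6 -0.28)
p [ 0.5411 -0.157   0.1098] delta cm after yaw tx -0.01 ty -0.16 tz 0.58
```

Call:
{"method": "apply_moves", "body": {
  "plan": [
    {"gripper": 1,"tx": 0,"ty": -0.1,"tz": 0.3,"yaw": 0},
    {"gripper": 1,"tx": 0,"ty": 0,"tz": 0.2,"yaw": 0},
    {"gripper": 1,"tx": 0,"ty": 0,"tz": 0,"yaw": 0}
  ]
}}

```text
time_s: 22.25
ee_pos: [0.5409, -0.1585, 0.1049]
ee_rot: [-0.238, -3.132, -0.0]
force: [-0.6, -0.2, -0.8]
width: 0.0145
finger_force: 59.2
```

Call:
{"method": "apply_moves", "body": {
  "plan": [
    {"gripper": 1,"tx": 0,"ty": 0,"tz": 0.1,"yaw": 0},
    {"gripper": 1,"tx": 0,"ty": 0,"tz": 0,"yaw": 0}
  ]
}}

```text
time_s: 22.45
ee_pos: [0.5409, -0.1585, 0.104]
ee_rot: [0.237, 3.133, -0.0]
force: [0.2, 0.6, -0.1]
width: 0.0142
finger_force: 59.1
```

Call:
{"method": "apply_moves", "body": {
  "plan": [
    {"gripper": 0.5,"tx": 0,"ty": 0,"tz": 0,"yaw": 0},
    {"gripper": 0.3,"tx": 0,"ty": 0,"tz": 0,"yaw": 0},
    {"gripper": 0.3,"tx": 0,"ty": 0,"tz": -1,"yaw": 0},
    {"gripper": 0.3,"tx": 0,"ty": 0,"tz": -3,"yaw": 0},
    {"gripper": 0.2,"tx": 0,"ty": 0,"tz": -4,"yaw": 0},
    {"gripper": 0.1,"tx": 0,"ty": 0,"tz": -2,"yaw": 0},
    {"gripper": 0.1,"tx": 0,"ty": 0,"tz": 0,"yaw": 0}
  ]
}}

```text
time_s: 23.15
ee_pos: [0.5422, -0.1589, 0.208]
ee_rot: [0.237, 3.127, -0.003]
force: [0.1, -0.1, -0.3]
width: 0.0384
finger_force: 0.0
```

```bash
cat >> h.py <<'E'
def wt(lo=35):
    m=env.camera_model("wrist");w=env.camera("wrist");mask=((w.max(2)<lo)*255).astype(np.uint8)
    cs,_=cv2.findContours(mask,cv2.RETR_EXTERNAL,cv2.CHAIN_APPROX_NONE)
    for c in cs:
        if cv2.contourArea(c)<400:continue
        p=cv2.boxPoints(cv2.minAreaRect(c));q=np.array([cast(m,x,.014)[:2] for x in p])
        e=sorted([(np.linalg.norm(q[i]-q[(i+1)%4]),i) for i in range(4)])
        A,B=[(q[i]+q[(i+1)%4])/2 for _,i in e[:2]]
        if A[0]<B[0]:A,B=B,A
        L=np.linalg.norm(A-B)
        if .12<L<.25 and e[0][0]<.035:print("wtube",np.round((A+B)/2,4),"yaw %.1f L %.3f"%(np.degrees(np.arctan2(*(A-B)[::-1])),L))
    return w,m
E
python3 - <<'E'
from h import *
s=st();go(.6053,.2668,.15,90.6)
w,m=wt()
m=env.camera_model("top");im=env.camera("top");cv2.imwrite("pics/top3_raw.png",im);tubes(im,m)
cv2.imwrite("pics/w11.png",np.hstack([cv2.resize(w,(400,300)),cv2.resize(im,(400,300))]))
E
```

```text
23.15 [ 0.5422 -0.1589  0.208 ] [[-0.989, 0.151, 0.006], [0.151, 0.989, -0.003], [-0.006, -0.002, -1.0]] w 0.03840366632212722 F [ 0.1 -0.1 -0.3]
cur 81.3 yaw total -9.26 or 170.74 (q6 -0.28)
p [ 0.5422 -0.1589  0.208 ] delta cm after yaw tx -6.72 ty 42.52 tz 5.73
wtube [ 0.5438 -0.4389] yaw -22.0 L 0.141
tube 199.0 365.0 [0.0654 0.1823] yaw -20.0 L 0.106 w7.8
tube 2.0 304.0 [0.2263 0.723 ] yaw 1.9 L 0.140 w3.0
tube 493.0 271.0 [ 0.3183 -0.612 ] yaw -39.7 L 0.152 w6.7
tube 168.0 247.0 [0.38  0.268] yaw 9.2 L 0.175 w5.7
tube 142.0 245.0 [0.3866 0.3399] yaw -0.8 L 0.174 w5.8
tube 170.0 166.0 [0.6053 0.2668] yaw 0.6 L 0.175 w5.0
tube 143.0 166.0 [0.6054 0.3413] yaw 5.5 L 0.177 w5.8
tube 359.0 147.0 [ 0.6544 -0.2566] yaw -24.4 L 0.158 w8.6
```

Call:
{"method": "apply_moves", "body": {
  "plan": [
    {"gripper": 0.1,"tx": 0,"ty": 0,"tz": 0,"yaw": -4.7},
    {"gripper": 0.1,"tx": 0,"ty": 0,"tz": 0,"yaw": -4.6},
    {"gripper": 0.1,"tx": -0.7,"ty": 4.5,"tz": 0,"yaw": 0},
    {"gripper": 0.1,"tx": -0.7,"ty": 4.5,"tz": 0,"yaw": 0},
    {"gripper": 0.1,"tx": -0.7,"ty": 4.5,"tz": 0,"yaw": 0},
    {"gripper": 0.1,"tx": -0.7,"ty": 4.5,"tz": 0,"yaw": 0},
    {"gripper": 0.1,"tx": -0.7,"ty": 4.5,"tz": 0,"yaw": 0},
    {"gripper": 0.1,"tx": -0.7,"ty": 4.5,"tz": 0,"yaw": 0}
  ]
}}

```text
time_s: 24.05
ee_pos: [0.5793, 0.1138, 0.2027]
ee_rot: [0.017, -3.139, 0.0]
force: [-0.3, -0.3, -1.1]
width: 0.0385
finger_force: 0.0
```

Call:
{"method": "apply_moves", "body": {
  "plan": [
    {"gripper": 0.1,"tx": -0.7,"ty": 4.5,"tz": 0,"yaw": 0},
    {"gripper": 0.1,"tx": -0.7,"ty": 4.5,"tz": 0,"yaw": 0},
    {"gripper": 0.1,"tx": -0.7,"ty": 4.5,"tz": 0,"yaw": 0},
    {"gripper": 0.1,"tx": -0.4,"ty": 2,"tz": 0,"yaw": 0},
    {"gripper": 0.1,"tx": 0,"ty": 0,"tz": 3,"yaw": 0},
    {"gripper": 0.1,"tx": 0,"ty": 0,"tz": 0,"yaw": 0},
    {"gripper": 0.1,"tx": 0,"ty": 0,"tz": 0,"yaw": 0}
  ]
}}

```text
time_s: 24.75
ee_pos: [0.6025, 0.2669, 0.173]
ee_rot: [0.017, -3.139, 0.001]
force: [0.2, -0.2, 0.4]
width: 0.0387
finger_force: 0.0
```

Run:
```python
from h import *
go(.6053,.2668,.003,90.6);wt()
```

```text
cur 90.6 yaw total 0.03 or -179.97 (q6 0.28)
p [0.6025 0.2669 0.173 ] delta cm after yaw tx -0.33 ty 0.00 tz 17.00
wtube [0.5999 0.2701] yaw 0.3 L 0.166
```

Call:
{"method": "apply_moves", "body": {
  "plan": [
    {"gripper": 0.1,"tx": 0,"ty": 0.1,"tz": 5,"yaw": 0},
    {"gripper": 0.1,"tx": 0,"ty": 0,"tz": 5,"yaw": 0},
    {"gripper": 0.1,"tx": 0,"ty": 0,"tz": 4,"yaw": 0},
    {"gripper": 0.1,"tx": 0,"ty": 0,"tz": 2,"yaw": 0},
    {"gripper": 0.1,"tx": 0,"ty": 0,"tz": 0.6,"yaw": 0},
    {"gripper": 0.1,"tx": 0,"ty": 0,"tz": 0.1,"yaw": 0},
    {"gripper": 0.1,"tx": 0,"ty": 0,"tz": 0,"yaw": 0}
  ]
}}

```text
time_s: 25.5
ee_pos: [0.6044, 0.2683, 0.0089]
ee_rot: [-0.017, 3.139, 0.001]
force: [0.1, -0.4, 0.5]
width: 0.0384
finger_force: 0.0
```

Call:
{"method": "apply_moves", "body": {
  "plan": [
    {"gripper": 0.6,"tx": 0,"ty": 0,"tz": 0,"yaw": 0},
    {"gripper": 1,"tx": 0,"ty": 0,"tz": 0,"yaw": 0},
    {"gripper": 1,"tx": 0,"ty": 0,"tz": 0,"yaw": 0},
    {"gripper": 1,"tx": 0,"ty": 0,"tz": 0,"yaw": 0}
  ]
}}

```text
time_s: 25.9
ee_pos: [0.6041, 0.2685, 0.0089]
ee_rot: [-0.017, 3.139, 0.001]
force: [-1.0, -0.4, 5.8]
width: 0.0137
finger_force: 59.4
```

Call:
{"method": "apply_moves", "body": {
  "plan": [
    {"gripper": 1,"tx": 0,"ty": 0,"tz": -2,"yaw": 0},
    {"gripper": 1,"tx": 0,"ty": 0,"tz": -4,"yaw": 0},
    {"gripper": 1,"tx": 0,"ty": 0,"tz": -4,"yaw": 0},
    {"gripper": 1,"tx": 0,"ty": 0,"tz": -4,"yaw": 0},
    {"gripper": 1,"tx": 0,"ty": 0,"tz": -1,"yaw": 0},
    {"gripper": 1,"tx": 0,"ty": 0,"tz": 0,"yaw": 0}
  ]
}}

```text
time_s: 26.5
ee_pos: [0.6041, 0.2686, 0.1597]
ee_rot: [-0.018, 3.137, 0.002]
force: [-0.7, -0.4, -0.4]
width: 0.0137
finger_force: 58.6
```

Run:
```python
from h import *
s=st();P=bay(-1);print(P);go(P[0],P[1],.105,81.3)
```

```text
26.5 [0.6041 0.2686 0.1597] [[-1.0, -0.011, 0.004], [-0.011, 1.0, 0.001], [-0.005, 0.001, -1.0]] w 0.013697241969117412 F [-0.7 -0.4 -0.4]
[ 0.54883444 -0.10720168]
cur 90.6 yaw total 9.34 or -170.66 (q6 0.28)
p [0.6041 0.2686 0.1597] delta cm after yaw tx -0.20 ty -37.99 tz 5.40
```

Call:
{"method": "apply_moves", "body": {
  "plan": [
    {"gripper": 1,"tx": 0,"ty": 0,"tz": 0,"yaw": 4.7},
    {"gripper": 1,"tx": 0,"ty": 0,"tz": 0,"yaw": 4.6},
    {"gripper": 1,"tx": -0.2,"ty": -3,"tz": 0,"yaw": 0},
    {"gripper": 1,"tx": 0,"ty": -4,"tz": 0,"yaw": 0},
    {"gripper": 1,"tx": 0,"ty": -4,"tz": 0,"yaw": 0},
    {"gripper": 1,"tx": 0,"ty": -4,"tz": 0,"yaw": 0},
    {"gripper": 1,"tx": 0,"ty": -4,"tz": 0,"yaw": 0},
    {"gripper": 1,"tx": 0,"ty": -4,"tz": 0,"yaw": 0}
  ]
}}

```text
time_s: 27.3
ee_pos: [0.5693, 0.0392, 0.1554]
ee_rot: [-0.237, -3.13, 0.0]
force: [0.6, -0.8, -0.3]
width: 0.0137
finger_force: 58.7
```

Call:
{"method": "apply_moves", "body": {
  "plan": [
    {"gripper": 1,"tx": 0,"ty": -4,"tz": 0,"yaw": 0},
    {"gripper": 1,"tx": 0,"ty": -4,"tz": 0,"yaw": 0},
    {"gripper": 1,"tx": 0,"ty": -4,"tz": 0,"yaw": 0},
    {"gripper": 1,"tx": 0,"ty": -3,"tz": 0,"yaw": 0},
    {"gripper": 1,"tx": 0,"ty": 0,"tz": 2,"yaw": 0},
    {"gripper": 1,"tx": 0,"ty": 0,"tz": 0,"yaw": 0},
    {"gripper": 1,"tx": 0,"ty": 0,"tz": 0,"yaw": 0}
  ]
}}

```text
time_s: 28.0
ee_pos: [0.5473, -0.1072, 0.136]
ee_rot: [-0.237, -3.13, -0.001]
force: [0.6, -0.8, -0.7]
width: 0.0143
finger_force: 58.7
```

Run:
```python
from h import *
s=st();P=bay(-1);go(P[0],P[1],.1085,81.3)
```

```text
28.0 [ 0.5473 -0.1072  0.136 ] [[-0.989, 0.151, -0.002], [0.151, 0.989, 0.001], [0.003, 0.001, -1.0]] w 0.014269378276710376 F [ 0.6 -0.8 -0.7]
cur 81.3 yaw total 0.04 or -179.96 (q6 -0.19)
p [ 0.5473 -0.1072  0.136 ] delta cm after yaw tx -0.16 ty 0.03 tz 2.75
```

Call:
{"method": "apply_moves", "body": {
  "plan": [
    {"gripper": 1,"tx": -0.1,"ty": 0,"tz": 1.2,"yaw": 0},
    {"gripper": 1,"tx": 0,"ty": 0,"tz": 0.8,"yaw": 0},
    {"gripper": 1,"tx": 0,"ty": 0,"tz": 0.3,"yaw": 0},
    {"gripper": 1,"tx": 0,"ty": 0,"tz": 0,"yaw": 0}
  ]
}}

```text
time_s: 28.4
ee_pos: [0.5487, -0.1073, 0.1134]
ee_rot: [-0.236, -3.132, -0.0]
force: [0.4, 0.2, -0.7]
width: 0.0136
finger_force: 58.7
```

Run:
```python
from h import *
s=st();P=bay(-1);go(P[0],P[1],.1085,81.3)
a=env.camera("scene");w=env.camera("wrist")
cv2.imwrite("pics/w12.png",np.hstack([cv2.resize(a[120:270,180:380],(400,300)),cv2.resize(w,(400,300))]))
```

```text
28.4 [ 0.5487 -0.1073  0.1134] [[-0.989, 0.15, -0.001], [0.15, 0.989, 0.0], [0.001, 0.0, -1.0]] w 0.013576893603535969 F [ 0.4  0.2 -0.7]
cur 81.4 yaw total 0.07 or -179.93 (q6 -0.19)
p [ 0.5487 -0.1073  0.1134] delta cm after yaw tx -0.01 ty 0.02 tz 0.49
```

View pics/w12.png

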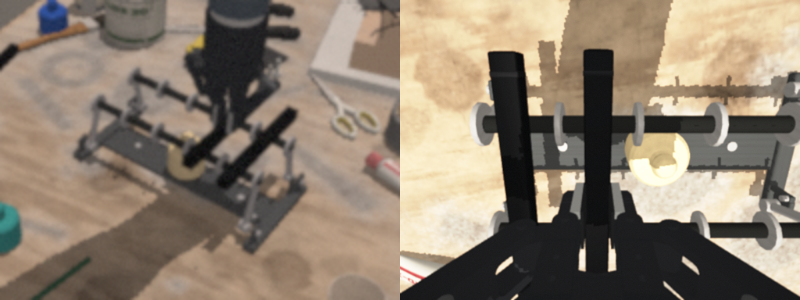

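Tube 1 lies across both rails in its bay. Tube 2 at column 598 is centred between collars 560 and 640. I'll lower and release.

Call:
{"method": "apply_moves", "body": {
  "plan": [
    {"gripper": 1,"tx": 0,"ty": 0,"tz": 0.3,"yaw": 0},
    {"gripper": 1,"tx": 0,"ty": 0,"tz": 0.2,"yaw": 0},
    {"gripper": 1,"tx": 0,"ty": 0,"tz": 0,"yaw": 0},
    {"gripper": 0.5,"tx": 0,"ty": 0,"tz": 0,"yaw": 0},
    {"gripper": 0.3,"tx": 0,"ty": 0,"tz": 0,"yaw": 0}
  ]
}}

```text
time_s: 29.0
ee_pos: [0.549, -0.1079, 0.1092]
ee_rot: [0.237, 3.132, -0.0]
force: [0.3, 0.2, -0.1]
width: 0.0296
finger_force: 0.0
```

Call:
{"method": "apply_moves", "body": {
  "plan": [
    {"gripper": 0.3,"tx": 0,"ty": 0,"tz": -1,"yaw": 0},
    {"gripper": 0.3,"tx": 0,"ty": 0,"tz": -3,"yaw": 0},
    {"gripper": 0.2,"tx": 0,"ty": 0,"tz": -4,"yaw": 0},
    {"gripper": 0.1,"tx": 0,"ty": 0,"tz": -2,"yaw": 0},
    {"gripper": 0.1,"tx": 0,"ty": 0,"tz": 0,"yaw": 0}
  ]
}}

```text
time_s: 29.5
ee_pos: [0.5502, -0.1083, 0.213]
ee_rot: [0.237, 3.127, -0.003]
force: [-0.8, 0.0, 0.7]
width: 0.0384
finger_force: 0.0
```

Run:
```python
from h import *
s=st();go(.6053,.3413,.2,95.4)
m=env.camera_model("top");im=env.camera("top");tubes(im,m)
```

```text
29.5 [ 0.5502 -0.1083  0.213 ] [[-0.989, 0.151, 0.006], [0.151, 0.989, -0.002], [-0.006, -0.001, -1.0]] w 0.03837602010660593 F [-0.8  0.   0.7]
cur 81.3 yaw total -14.06 or 165.94 (q6 -0.19)
p [ 0.5502 -0.1083  0.213 ] delta cm after yaw tx -9.71 ty 44.24 tz 1.24
tube 187.0 370.0 [0.0514 0.2147] yaw -49.4 L 0.119 w15.5
tube 401.0 287.0 [ 0.2734 -0.3648] yaw -14.3 L 0.218 w4.8
tube 493.0 271.0 [ 0.3176 -0.613 ] yaw -39.5 L 0.155 w8.1
tube 168.0 247.0 [0.3805 0.2681] yaw 9.1 L 0.176 w5.8
tube 142.0 245.0 [0.3866 0.3399] yaw -0.9 L 0.175 w5.9
tube 143.0 166.0 [0.6054 0.3413] yaw 5.5 L 0.177 w5.8
```

Call:
{"method": "apply_moves", "body": {
  "plan": [
    {"gripper": 0.1,"tx": 0,"ty": 0,"tz": 0,"yaw": -7},
    {"gripper": 0.1,"tx": 0,"ty": 0,"tz": 0,"yaw": -7.1},
    {"gripper": 0.1,"tx": -1,"ty": 4.4,"tz": 0,"yaw": 0},
    {"gripper": 0.1,"tx": -1,"ty": 4.4,"tz": 0,"yaw": 0},
    {"gripper": 0.1,"tx": -1,"ty": 4.4,"tz": 0,"yaw": 0},
    {"gripper": 0.1,"tx": -1,"ty": 4.4,"tz": 0,"yaw": 0},
    {"gripper": 0.1,"tx": -1,"ty": 4.4,"tz": 0,"yaw": 0},
    {"gripper": 0.1,"tx": -1,"ty": 4.4,"tz": 0,"yaw": 0}
  ]
}}

```text
time_s: 30.35
ee_pos: [0.5831, 0.1625, 0.208]
ee_rot: [0.149, -3.136, 0.0]
force: [0.3, -0.7, -0.6]
width: 0.0383
finger_force: 0.0
```

Call:
{"method": "apply_moves", "body": {
  "plan": [
    {"gripper": 0.1,"tx": -1,"ty": 4.4,"tz": 0,"yaw": 0},
    {"gripper": 0.1,"tx": -1,"ty": 4.4,"tz": 0,"yaw": 0},
    {"gripper": 0.1,"tx": -1,"ty": 4.4,"tz": 0,"yaw": 0},
    {"gripper": 0.1,"tx": -0.7,"ty": 4.4,"tz": 0,"yaw": 0},
    {"gripper": 0.1,"tx": 0,"ty": 0,"tz": 4,"yaw": 0},
    {"gripper": 0.1,"tx": 0,"ty": 0,"tz": 0,"yaw": 0},
    {"gripper": 0.1,"tx": 0,"ty": 0,"tz": 0,"yaw": 0}
  ]
}}

```text
time_s: 31.05
ee_pos: [0.603, 0.3387, 0.168]
ee_rot: [0.149, -3.135, 0.002]
force: [-0.5, -0.5, 1.2]
width: 0.0385
finger_force: 0.0
```

Run:
```python
from h import *
go(.6053,.3413,.003,95.4);wt()
```

```text
cur 95.4 yaw total 0.03 or -179.97 (q6 0.30)
p [0.603  0.3387 0.168 ] delta cm after yaw tx -0.32 ty 0.26 tz 16.49
wtube [0.6043 0.3444] yaw 5.6 L 0.177
```

Call:
{"method": "apply_moves", "body": {
  "plan": [
    {"gripper": 0.1,"tx": 0,"ty": 0.4,"tz": 4,"yaw": 0},
    {"gripper": 0.1,"tx": 0,"ty": 0,"tz": 5,"yaw": 0},
    {"gripper": 0.1,"tx": 0,"ty": 0,"tz": 4,"yaw": 0},
    {"gripper": 0.1,"tx": 0,"ty": 0,"tz": 2,"yaw": 0},
    {"gripper": 0.1,"tx": 0,"ty": 0,"tz": 1,"yaw": 0},
    {"gripper": 0.1,"tx": 0,"ty": 0,"tz": 0.5,"yaw": 0},
    {"gripper": 0.1,"tx": 0,"ty": 0,"tz": 0,"yaw": 0}
  ]
}}

```text
time_s: 31.8
ee_pos: [0.6044, 0.3432, 0.0053]
ee_rot: [-0.148, 3.136, 0.001]
force: [1.2, 0.7, 0.1]
width: 0.0386
finger_force: 0.0
```

Call:
{"method": "apply_moves", "body": {
  "plan": [
    {"gripper": 0.6,"tx": 0,"ty": 0,"tz": 0,"yaw": 0},
    {"gripper": 1,"tx": 0,"ty": 0,"tz": 0,"yaw": 0},
    {"gripper": 1,"tx": 0,"ty": 0,"tz": 0,"yaw": 0},
    {"gripper": 1,"tx": 0,"ty": 0,"tz": 0,"yaw": 0}
  ]
}}

```text
time_s: 32.2
ee_pos: [0.6043, 0.3437, 0.0059]
ee_rot: [-0.149, 3.135, 0.001]
force: [-0.6, 0.3, 6.5]
width: 0.0139
finger_force: 60.3
```

Call:
{"method": "apply_moves", "body": {
  "plan": [
    {"gripper": 1,"tx": 0,"ty": 0,"tz": -2,"yaw": 0},
    {"gripper": 1,"tx": 0,"ty": 0,"tz": -4,"yaw": 0},
    {"gripper": 1,"tx": 0,"ty": 0,"tz": -4,"yaw": 0},
    {"gripper": 1,"tx": 0,"ty": 0,"tz": -4,"yaw": 0},
    {"gripper": 1,"tx": 0,"ty": 0,"tz": -1,"yaw": 0},
    {"gripper": 1,"tx": 0,"ty": 0,"tz": 0,"yaw": 0}
  ]
}}

```text
time_s: 32.8
ee_pos: [0.6042, 0.3438, 0.1567]
ee_rot: [-0.149, 3.134, 0.002]
force: [-0.1, -0.1, -1.1]
width: 0.0141
finger_force: 59.5
```

Run:
```python
from h import *
s=st();P=bay(0);print(P);go(P[0],P[1],.105,81.3)
```

```text
32.8 [0.6042 0.3438 0.1567] [[-0.995, -0.095, 0.004], [-0.095, 0.995, 0.002], [-0.004, 0.001, -1.0]] w 0.014110559060955718 F [-0.1 -0.1 -1.1]
[ 0.5567 -0.0558]
cur 95.4 yaw total 14.15 or -165.85 (q6 0.30)
p [0.6042 0.3438 0.1567] delta cm after yaw tx -1.32 ty -40.23 tz 5.08
```

Call:
{"method": "apply_moves", "body": {
  "plan": [
    {"gripper": 1,"tx": 0,"ty": 0,"tz": 0,"yaw": 7.1},
    {"gripper": 1,"tx": 0,"ty": 0,"tz": 0,"yaw": 7},
    {"gripper": 1,"tx": -0.4,"ty": -3,"tz": 0,"yaw": 0},
    {"gripper": 1,"tx": -0.4,"ty": -4,"tz": 0,"yaw": 0},
    {"gripper": 1,"tx": -0.4,"ty": -4,"tz": 0,"yaw": 0},
    {"gripper": 1,"tx": -0.1,"ty": -4,"tz": 0,"yaw": 0},
    {"gripper": 1,"tx": 0,"ty": -4,"tz": 0,"yaw": 0},
    {"gripper": 1,"tx": 0,"ty": -4,"tz": 0,"yaw": 0}
  ]
}}

```text
time_s: 33.6
ee_pos: [0.5804, 0.1125, 0.1522]
ee_rot: [-0.237, -3.13, 0.001]
force: [0.6, -0.0, -0.3]
width: 0.0139
finger_force: 59.5
```

Call:
{"method": "apply_moves", "body": {
  "plan": [
    {"gripper": 1,"tx": 0,"ty": -4,"tz": 0,"yaw": 0},
    {"gripper": 1,"tx": 0,"ty": -4,"tz": 0,"yaw": 0},
    {"gripper": 1,"tx": 0,"ty": -4,"tz": 0,"yaw": 0},
    {"gripper": 1,"tx": 0,"ty": -3,"tz": 0,"yaw": 0},
    {"gripper": 1,"tx": 0,"ty": -2.2,"tz": 0,"yaw": 0},
    {"gripper": 1,"tx": 0,"ty": 0,"tz": 2,"yaw": 0},
    {"gripper": 1,"tx": 0,"ty": 0,"tz": 0,"yaw": 0},
    {"gripper": 1,"tx": 0,"ty": 0,"tz": 0,"yaw": 0}
  ]
}}

```text
time_s: 34.4
ee_pos: [0.555, -0.0557, 0.133]
ee_rot: [-0.237, -3.13, -0.001]
force: [0.6, 0.0, -0.6]
width: 0.0137
finger_force: 59.5
```

Run:
```python
from h import *
s=st();P=bay(0);go(P[0],P[1],.105,81.3)
```

```text
34.4 [ 0.555  -0.0557  0.133 ] [[-0.989, 0.151, -0.003], [0.151, 0.989, 0.001], [0.003, 0.0, -1.0]] w 0.013668636931366485 F [ 0.6  0.  -0.6]
cur 81.3 yaw total 0.04 or -179.96 (q6 -0.10)
p [ 0.555  -0.0557  0.133 ] delta cm after yaw tx -0.18 ty 0.01 tz 2.80
```

Call:
{"method": "apply_moves", "body": {
  "plan": [
    {"gripper": 1,"tx": -0.1,"ty": 0,"tz": 1.2,"yaw": 0},
    {"gripper": 1,"tx": 0,"ty": 0,"tz": 0.8,"yaw": 0},
    {"gripper": 1,"tx": 0,"ty": 0,"tz": 0.4,"yaw": 0},
    {"gripper": 1,"tx": 0,"ty": 0,"tz": 0.2,"yaw": 0},
    {"gripper": 1,"tx": 0,"ty": 0,"tz": 0,"yaw": 0}
  ]
}}

```text
time_s: 34.9
ee_pos: [0.5567, -0.056, 0.1078]
ee_rot: [-0.237, -3.132, -0.0]
force: [0.2, 0.2, -0.9]
width: 0.0144
finger_force: 59.5
```

Call:
{"method": "apply_moves", "body": {
  "plan": [
    {"gripper": 1,"tx": 0,"ty": 0,"tz": 0.1,"yaw": 0},
    {"gripper": 1,"tx": 0,"ty": 0,"tz": 0.1,"yaw": 0},
    {"gripper": 1,"tx": 0,"ty": 0,"tz": 0,"yaw": 0}
  ]
}}

```text
time_s: 35.2
ee_pos: [0.5568, -0.0562, 0.1061]
ee_rot: [0.237, 3.132, -0.0]
force: [0.3, -0.6, -0.5]
width: 0.0138
finger_force: 59.5
```

Call:
{"method": "apply_moves", "body": {
  "plan": [
    {"gripper": 1,"tx": 0,"ty": 0,"tz": 0.1,"yaw": 0},
    {"gripper": 1,"tx": 0,"ty": 0,"tz": 0,"yaw": 0},
    {"gripper": 0.5,"tx": 0,"ty": 0,"tz": 0,"yaw": 0},
    {"gripper": 0.3,"tx": 0,"ty": 0,"tz": 0,"yaw": 0},
    {"gripper": 0.3,"tx": 0,"ty": 0,"tz": -1,"yaw": 0},
    {"gripper": 0.3,"tx": 0,"ty": 0,"tz": -3,"yaw": 0},
    {"gripper": 0.2,"tx": 0,"ty": 0,"tz": -4,"yaw": 0},
    {"gripper": 0.1,"tx": 0,"ty": 0,"tz": -2,"yaw": 0}
  ]
}}

```text
time_s: 36.0
ee_pos: [0.5575, -0.0563, 0.2088]
ee_rot: [0.237, 3.129, -0.001]
force: [-0.1, -0.9, 0.1]
width: 0.0384
finger_force: 0.0
```

Run:
```python
from h import *
s=st();go(.3805,.2681,.2,99.2)
m=env.camera_model("top");im=env.camera("top");tubes(im,m)
```

```text
36.0 [ 0.5575 -0.0563  0.2088] [[-0.989, 0.151, 0.004], [0.151, 0.989, -0.001], [-0.004, -0.0, -1.0]] w 0.03836389543742378 F [-0.1 -0.9  0.1]
cur 81.3 yaw total -17.86 or 162.14 (q6 -0.10)
p [ 0.5575 -0.0563  0.2088] delta cm after yaw tx 12.29 ty 34.86 tz 0.79
tube 494.0 271.0 [ 0.3162 -0.6159] yaw -40.1 L 0.161 w11.3
tube 168.0 247.0 [0.3805 0.268 ] yaw 9.2 L 0.176 w5.9
tube 142.0 245.0 [0.3867 0.34  ] yaw 0.8 L 0.174 w6.0
```

Call:
{"method": "apply_moves", "body": {
  "plan": [
    {"gripper": 0.1,"tx": 0,"ty": 0,"tz": 0,"yaw": -6},
    {"gripper": 0.1,"tx": 0,"ty": 0,"tz": 0,"yaw": -6},
    {"gripper": 0.1,"tx": 0,"ty": 0,"tz": 0,"yaw": -5.9},
    {"gripper": 0.1,"tx": 1.4,"ty": 4,"tz": 0,"yaw": 0},
    {"gripper": 0.1,"tx": 1.4,"ty": 4,"tz": 0,"yaw": 0},
    {"gripper": 0.1,"tx": 1.4,"ty": 4,"tz": 0,"yaw": 0},
    {"gripper": 0.1,"tx": 1.4,"ty": 4,"tz": 0,"yaw": 0},
    {"gripper": 0.1,"tx": 1.4,"ty": 4,"tz": 0,"yaw": 0}
  ]
}}

```text
time_s: 36.85
ee_pos: [0.4545, 0.1312, 0.2055]
ee_rot: [-0.252, 3.131, 0.0]
force: [-0.7, 0.1, -0.2]
width: 0.0386
finger_force: 0.0
```

Call:
{"method": "apply_moves", "body": {
  "plan": [
    {"gripper": 0.1,"tx": 1.4,"ty": 4,"tz": 0,"yaw": 0},
    {"gripper": 0.1,"tx": 1.4,"ty": 4,"tz": 0,"yaw": 0},
    {"gripper": 0.1,"tx": 1.4,"ty": 4,"tz": 0,"yaw": 0},
    {"gripper": 0.1,"tx": 1.1,"ty": 2.9,"tz": 0,"yaw": 0},
    {"gripper": 0.1,"tx": 0,"ty": 0,"tz": 4,"yaw": 0},
    {"gripper": 0.1,"tx": 0,"ty": 0,"tz": 0,"yaw": 0},
    {"gripper": 0.1,"tx": 0,"ty": 0,"tz": 0,"yaw": 0}
  ]
}}

```text
time_s: 37.55
ee_pos: [0.3791, 0.2683, 0.1656]
ee_rot: [0.253, -3.13, 0.001]
force: [-0.0, -0.5, -0.2]
width: 0.0389
finger_force: 0.0
```

Run:
```python
from h import *
go(.3805,.2681,.004,99.2);wt()
```

```text
cur 99.2 yaw total 0.04 or -179.96 (q6 0.27)
p [0.3791 0.2683 0.1656] delta cm after yaw tx -0.15 ty -0.04 tz 16.16
wtube [0.3787 0.2696] yaw 9.2 L 0.177
```

Call:
{"method": "apply_moves", "body": {
  "plan": [
    {"gripper": 0.1,"tx": 0,"ty": 0,"tz": 4,"yaw": 0},
    {"gripper": 0.1,"tx": 0,"ty": 0,"tz": 5,"yaw": 0},
    {"gripper": 0.1,"tx": 0,"ty": 0,"tz": 4,"yaw": 0},
    {"gripper": 0.1,"tx": 0,"ty": 0,"tz": 2,"yaw": 0},
    {"gripper": 0.1,"tx": 0,"ty": 0,"tz": 0.8,"yaw": 0},
    {"gripper": 0.1,"tx": 0,"ty": 0,"tz": 0.4,"yaw": 0},
    {"gripper": 0.1,"tx": 0,"ty": 0,"tz": 0,"yaw": 0}
  ]
}}

```text
time_s: 38.3
ee_pos: [0.3804, 0.2687, 0.004]
ee_rot: [-0.252, 3.13, 0.001]
force: [0.4, 0.2, 0.6]
width: 0.0384
finger_force: 0.0
```

Call:
{"method": "apply_moves", "body": {
  "plan": [
    {"gripper": 0.6,"tx": 0,"ty": 0,"tz": 0,"yaw": 0},
    {"gripper": 1,"tx": 0,"ty": 0,"tz": 0,"yaw": 0},
    {"gripper": 1,"tx": 0,"ty": 0,"tz": 0,"yaw": 0},
    {"gripper": 1,"tx": 0,"ty": 0,"tz": 0,"yaw": 0}
  ]
}}

```text
time_s: 38.7
ee_pos: [0.3802, 0.2689, 0.0044]
ee_rot: [-0.253, 3.129, 0.001]
force: [-0.7, -0.9, 7.5]
width: 0.0142
finger_force: 58.9
```

Call:
{"method": "apply_moves", "body": {
  "plan": [
    {"gripper": 1,"tx": 0,"ty": 0,"tz": -2,"yaw": 0},
    {"gripper": 1,"tx": 0,"ty": 0,"tz": -4,"yaw": 0},
    {"gripper": 1,"tx": 0,"ty": 0,"tz": -4,"yaw": 0},
    {"gripper": 1,"tx": 0,"ty": 0,"tz": -4,"yaw": 0},
    {"gripper": 1,"tx": 0,"ty": 0,"tz": -1,"yaw": 0},
    {"gripper": 1,"tx": 0,"ty": 0,"tz": 0,"yaw": 0}
  ]
}}

```text
time_s: 39.3
ee_pos: [0.3801, 0.269, 0.155]
ee_rot: [-0.253, 3.127, 0.002]
force: [0.7, 0.2, -0.7]
width: 0.0138
finger_force: 58.9
```

Run:
```python
from h import *
s=st();P=bay(1);print(P);go(P[0],P[1],.105,81.3)
```

```text
39.3 [0.3801 0.269  0.155 ] [[-0.987, -0.161, 0.004], [-0.161, 0.987, 0.002], [-0.004, 0.001, -1.0]] w 0.01382074000051357 F [ 0.7  0.2 -0.7]
[ 0.56456556 -0.00439832]
cur 99.2 yaw total 17.95 or -162.05 (q6 0.27)
p [0.3801 0.269  0.155 ] delta cm after yaw tx -22.35 ty -24.25 tz 5.02
```

Call:
{"method": "apply_moves", "body": {
  "plan": [
    {"gripper": 1,"tx": 0,"ty": 0,"tz": 0,"yaw": 6},
    {"gripper": 1,"tx": 0,"ty": 0,"tz": 0,"yaw": 6},
    {"gripper": 1,"tx": 0,"ty": 0,"tz": 0,"yaw": 5.9},
    {"gripper": 1,"tx": -2,"ty": -2.2,"tz": 0,"yaw": 0},
    {"gripper": 1,"tx": -2.8,"ty": -3,"tz": 0,"yaw": 0},
    {"gripper": 1,"tx": -2.8,"ty": -3,"tz": 0,"yaw": 0},
    {"gripper": 1,"tx": -2.8,"ty": -3,"tz": 0,"yaw": 0},
    {"gripper": 1,"tx": -2.8,"ty": -3,"tz": 0,"yaw": 0}
  ]
}}

```text
time_s: 40.1
ee_pos: [0.4883, 0.1068, 0.1514]
ee_rot: [-0.237, -3.13, 0.0]
force: [1.3, 1.5, -0.7]
width: 0.0139
finger_force: 58.9
```

Call:
{"method": "apply_moves", "body": {
  "plan": [
    {"gripper": 1,"tx": -2.8,"ty": -3,"tz": 0,"yaw": 0},
    {"gripper": 1,"tx": -2.8,"ty": -3,"tz": 0,"yaw": 0},
    {"gripper": 1,"tx": -2.5,"ty": -2.6,"tz": 0,"yaw": 0},
    {"gripper": 1,"tx": -1,"ty": -1.4,"tz": 0,"yaw": 0},
    {"gripper": 1,"tx": 0,"ty": 0,"tz": 2,"yaw": 0},
    {"gripper": 1,"tx": 0,"ty": 0,"tz": 0,"yaw": 0},
    {"gripper": 1,"tx": 0,"ty": 0,"tz": 0,"yaw": 0}
  ]
}}

```text
time_s: 40.8
ee_pos: [0.5623, -0.0037, 0.1323]
ee_rot: [-0.236, -3.13, -0.001]
force: [-0.1, 0.3, -0.2]
width: 0.0143
finger_force: 58.9
```

Run:
```python
from h import *
s=st();P=bay(1);go(P[0],P[1],.1045,81.3)
```

```text
40.8 [ 0.5623 -0.0037  0.1323] [[-0.989, 0.15, -0.002], [0.15, 0.989, 0.001], [0.003, 0.0, -1.0]] w 0.014339718990046567 F [-0.1  0.3 -0.2]
cur 81.4 yaw total 0.06 or -179.94 (q6 -0.01)
p [ 0.5623 -0.0037  0.1323] delta cm after yaw tx -0.24 ty -0.04 tz 2.78
```

Call:
{"method": "apply_moves", "body": {
  "plan": [
    {"gripper": 1,"tx": -0.1,"ty": 0,"tz": 1.2,"yaw": 0},
    {"gripper": 1,"tx": 0,"ty": 0,"tz": 0.8,"yaw": 0},
    {"gripper": 1,"tx": 0,"ty": 0,"tz": 0.4,"yaw": 0},
    {"gripper": 1,"tx": 0,"ty": 0,"tz": 0.2,"yaw": 0},
    {"gripper": 1,"tx": 0,"ty": 0,"tz": 0.1,"yaw": 0},
    {"gripper": 1,"tx": 0,"ty": 0,"tz": 0.1,"yaw": 0},
    {"gripper": 1,"tx": 0,"ty": 0,"tz": 0,"yaw": 0}
  ]
}}

```text
time_s: 41.5
ee_pos: [0.5644, -0.0044, 0.1051]
ee_rot: [0.237, 3.132, -0.0]
force: [0.1, -0.3, -0.7]
width: 0.0143
finger_force: 58.9
```

Call:
{"method": "apply_moves", "body": {
  "plan": [
    {"gripper": 1,"tx": 0,"ty": 0,"tz": 0.1,"yaw": 0},
    {"gripper": 1,"tx": 0,"ty": 0,"tz": 0,"yaw": 0},
    {"gripper": 0.5,"tx": 0,"ty": 0,"tz": 0,"yaw": 0},
    {"gripper": 0.3,"tx": 0,"ty": 0,"tz": 0,"yaw": 0},
    {"gripper": 0.3,"tx": 0,"ty": 0,"tz": -1,"yaw": 0},
    {"gripper": 0.3,"tx": 0,"ty": 0,"tz": -3,"yaw": 0},
    {"gripper": 0.2,"tx": 0,"ty": 0,"tz": -4,"yaw": 0},
    {"gripper": 0.1,"tx": 0,"ty": 0,"tz": -2,"yaw": 0}
  ]
}}

```text
time_s: 42.3
ee_pos: [0.565, -0.0045, 0.2079]
ee_rot: [0.237, 3.129, -0.001]
force: [0.6, 0.5, 0.4]
width: 0.0382
finger_force: 0.0
```

Run:
```python
from h import *
m=env.camera_model("top");im=env.camera("top");tubes(im,m)
s=st();go(.3867,.34,.2,90)
```

```text
tube 494.0 272.0 [ 0.3152 -0.616 ] yaw -39.4 L 0.159 w11.2
tube 142.0 245.0 [0.3866 0.3398] yaw -0.9 L 0.175 w5.9
42.35 [ 0.5658 -0.0046  0.2102] [[-0.989, 0.151, 0.007], [0.151, 0.989, -0.001], [-0.007, -0.0, -1.0]] w 0.038354733730463185 F [-0.3  0.   2.4]
cur 81.3 yaw total -8.66 or 171.34 (q6 -0.01)
p [ 0.5658 -0.0046  0.2102] delta cm after yaw tx 17.92 ty 34.46 tz 0.86
```

Call:
{"method": "apply_moves", "body": {
  "plan": [
    {"gripper": 0.1,"tx": 0,"ty": 0,"tz": 0,"yaw": -4.4},
    {"gripper": 0.1,"tx": 0,"ty": 0,"tz": 0,"yaw": -4.3},
    {"gripper": 0.1,"tx": 2,"ty": 3.8,"tz": 0,"yaw": 0},
    {"gripper": 0.1,"tx": 2,"ty": 3.8,"tz": 0,"yaw": 0},
    {"gripper": 0.1,"tx": 2,"ty": 3.8,"tz": 0,"yaw": 0},
    {"gripper": 0.1,"tx": 2,"ty": 3.8,"tz": 0,"yaw": 0},
    {"gripper": 0.1,"tx": 2,"ty": 3.8,"tz": 0,"yaw": 0},
    {"gripper": 0.1,"tx": 2,"ty": 3.8,"tz": 0,"yaw": 0}
  ]
}}

```text
time_s: 43.15
ee_pos: [0.4431, 0.2248, 0.2047]
ee_rot: [-0.001, 3.141, 0.0]
force: [0.3, 0.3, 0.3]
width: 0.0386
finger_force: 0.0
```

Call:
{"method": "apply_moves", "body": {
  "plan": [
    {"gripper": 0.1,"tx": 2,"ty": 3.8,"tz": 0,"yaw": 0},
    {"gripper": 0.1,"tx": 2,"ty": 3.8,"tz": 0,"yaw": 0},
    {"gripper": 0.1,"tx": 1.8,"ty": 4,"tz": 0,"yaw": 0},
    {"gripper": 0.1,"tx": 0,"ty": 0,"tz": 4,"yaw": 0},
    {"gripper": 0.1,"tx": 0,"ty": 0,"tz": 0,"yaw": 0},
    {"gripper": 0.1,"tx": 0,"ty": 0,"tz": 0,"yaw": 0}
  ]
}}

```text
time_s: 43.75
ee_pos: [0.3859, 0.3391, 0.1645]
ee_rot: [0.001, -3.141, 0.001]
force: [0.6, -0.0, 0.7]
width: 0.0383
finger_force: 0.0
```

Run:
```python
from h import *
go(.3867,.34,.004,90);wt()
```

```text
cur 90.0 yaw total 0.04 or -179.96 (q6 0.56)
p [0.3859 0.3391 0.1645] delta cm after yaw tx -0.10 ty 0.11 tz 16.05
wtube [0.379  0.3427] yaw 0.1 L 0.166
```

Call:
{"method": "apply_moves", "body": {
  "plan": [
    {"gripper": 0.1,"tx": 0,"ty": 0.2,"tz": 4,"yaw": 0},
    {"gripper": 0.1,"tx": 0,"ty": 0,"tz": 5,"yaw": 0},
    {"gripper": 0.1,"tx": 0,"ty": 0,"tz": 4,"yaw": 0},
    {"gripper": 0.1,"tx": 0,"ty": 0,"tz": 2,"yaw": 0},
    {"gripper": 0.1,"tx": 0,"ty": 0,"tz": 0.7,"yaw": 0},
    {"gripper": 0.1,"tx": 0,"ty": 0,"tz": 0.4,"yaw": 0},
    {"gripper": 0.1,"tx": 0,"ty": 0,"tz": 0,"yaw": 0}
  ]
}}

```text
time_s: 44.5
ee_pos: [0.3872, 0.3417, 0.0042]
ee_rot: [0.0, 3.14, 0.002]
force: [-0.3, -0.5, -0.5]
width: 0.0388
finger_force: 0.0
```

Call:
{"method": "apply_moves", "body": {
  "plan": [
    {"gripper": 0.6,"tx": 0,"ty": 0,"tz": 0,"yaw": 0},
    {"gripper": 1,"tx": 0,"ty": 0,"tz": 0,"yaw": 0},
    {"gripper": 1,"tx": 0,"ty": 0,"tz": 0,"yaw": 0},
    {"gripper": 1,"tx": 0,"ty": 0,"tz": 0,"yaw": 0}
  ]
}}

```text
time_s: 44.9
ee_pos: [0.3869, 0.3419, 0.0045]
ee_rot: [-0.001, 3.139, 0.002]
force: [-0.1, -0.4, 6.3]
width: 0.0145
finger_force: 58.9
```

Call:
{"method": "apply_moves", "body": {
  "plan": [
    {"gripper": 1,"tx": 0,"ty": 0,"tz": -2,"yaw": 0},
    {"gripper": 1,"tx": 0,"ty": 0,"tz": -4,"yaw": 0},
    {"gripper": 1,"tx": 0,"ty": 0,"tz": -4,"yaw": 0},
    {"gripper": 1,"tx": 0,"ty": 0,"tz": -4,"yaw": 0},
    {"gripper": 1,"tx": 0,"ty": 0,"tz": -1,"yaw": 0},
    {"gripper": 1,"tx": 0,"ty": 0,"tz": 0,"yaw": 0}
  ]
}}

```text
time_s: 45.5
ee_pos: [0.3868, 0.3421, 0.1552]
ee_rot: [-0.001, 3.138, 0.004]
force: [-0.1, -0.5, -0.5]
width: 0.0142
finger_force: 58.8
```

Run:
```python
from h import *
s=st();P=bay(2);print(P);go(P[0],P[1],.105,81.3)
```

```text
45.5 [0.3868 0.3421 0.1552] [[-1.0, -0.001, 0.004], [-0.001, 1.0, 0.002], [-0.004, 0.002, -1.0]] w 0.014212035763384631 F [-0.1 -0.5 -0.5]
[0.57243113 0.04700336]
cur 90.1 yaw total 8.75 or -171.25 (q6 0.56)
p [0.3868 0.3421 0.1552] delta cm after yaw tx -22.79 ty -26.37 tz 5.02
```

Call:
{"method": "apply_moves", "body": {
  "plan": [
    {"gripper": 1,"tx": 0,"ty": 0,"tz": 0,"yaw": 4.4},
    {"gripper": 1,"tx": 0,"ty": 0,"tz": 0,"yaw": 4.4},
    {"gripper": 1,"tx": -2,"ty": -2.4,"tz": 0,"yaw": 0},
    {"gripper": 1,"tx": -2.8,"ty": -3.2,"tz": 0,"yaw": 0},
    {"gripper": 1,"tx": -2.8,"ty": -3.2,"tz": 0,"yaw": 0},
    {"gripper": 1,"tx": -2.8,"ty": -3.2,"tz": 0,"yaw": 0},
    {"gripper": 1,"tx": -2.8,"ty": -3.2,"tz": 0,"yaw": 0},
    {"gripper": 1,"tx": -2.8,"ty": -3.2,"tz": 0,"yaw": 0}
  ]
}}

```text
time_s: 46.3
ee_pos: [0.5161, 0.1336, 0.1513]
ee_rot: [-0.24, -3.13, 0.001]
force: [-0.6, 0.3, -0.4]
width: 0.0141
finger_force: 58.8
```

Call:
{"method": "apply_moves", "body": {
  "plan": [
    {"gripper": 1,"tx": -2.8,"ty": -3.2,"tz": 0,"yaw": 0},
    {"gripper": 1,"tx": -2.5,"ty": -3,"tz": 0,"yaw": 0},
    {"gripper": 1,"tx": -1.4,"ty": -1.8,"tz": 0,"yaw": 0},
    {"gripper": 1,"tx": 0,"ty": 0,"tz": 2,"yaw": 0},
    {"gripper": 1,"tx": 0,"ty": 0,"tz": 0,"yaw": 0},
    {"gripper": 1,"tx": 0,"ty": 0,"tz": 0,"yaw": 0}
  ]
}}

```text
time_s: 46.9
ee_pos: [0.5693, 0.0462, 0.1318]
ee_rot: [-0.24, -3.129, -0.0]
force: [0.7, 0.3, -0.7]
width: 0.0144
finger_force: 58.8
```

Run:
```python
from h import *
s=st();P=bay(2);go(P[0],P[1],.1045,81.3)
```

```text
46.9 [0.5693 0.0462 0.1318] [[-0.988, 0.152, -0.003], [0.152, 0.988, 0.0], [0.003, -0.0, -1.0]] w 0.014362802775019754 F [ 0.7  0.3 -0.7]
cur 81.2 yaw total -0.06 or 179.94 (q6 0.09)
p [0.5693 0.0462 0.1318] delta cm after yaw tx -0.31 ty 0.13 tz 2.73
```

Call:
{"method": "apply_moves", "body": {
  "plan": [
    {"gripper": 1,"tx": -0.1,"ty": 0.1,"tz": 1.2,"yaw": 0},
    {"gripper": 1,"tx": 0,"ty": 0,"tz": 0.8,"yaw": 0},
    {"gripper": 1,"tx": 0,"ty": 0,"tz": 0.4,"yaw": 0},
    {"gripper": 1,"tx": 0,"ty": 0,"tz": 0.2,"yaw": 0},
    {"gripper": 1,"tx": 0,"ty": 0,"tz": 0.1,"yaw": 0},
    {"gripper": 1,"tx": 0,"ty": 0,"tz": 0.1,"yaw": 0},
    {"gripper": 1,"tx": 0,"ty": 0,"tz": 0,"yaw": 0}
  ]
}}

```text
time_s: 47.6
ee_pos: [0.5714, 0.0468, 0.1051]
ee_rot: [0.24, 3.132, -0.0]
force: [-0.3, -0.2, -0.3]
width: 0.014
finger_force: 58.8
```

Call:
{"method": "apply_moves", "body": {
  "plan": [
    {"gripper": 1,"tx": 0,"ty": 0,"tz": 0.1,"yaw": 0},
    {"gripper": 1,"tx": 0,"ty": 0,"tz": 0,"yaw": 0},
    {"gripper": 0.5,"tx": 0,"ty": 0,"tz": 0,"yaw": 0},
    {"gripper": 0.3,"tx": 0,"ty": 0,"tz": 0,"yaw": 0},
    {"gripper": 0.3,"tx": 0,"ty": 0,"tz": -1,"yaw": 0},
    {"gripper": 0.3,"tx": 0,"ty": 0,"tz": -3,"yaw": 0},
    {"gripper": 0.3,"tx": 0,"ty": 0,"tz": -5,"yaw": 0},
    {"gripper": 0.3,"tx": 0,"ty": 0,"tz": -5,"yaw": 0}
  ]
}}

```text
time_s: 48.4
ee_pos: [0.5707, 0.0469, 0.2461]
ee_rot: [-0.24, -3.132, -0.0]
force: [1.2, -0.3, -0.7]
width: 0.0295
finger_force: 0.0
```

Call:
{"method": "apply_moves", "body": {
  "plan": [
    {"gripper": 0.3,"tx": 2,"ty": 4,"tz": 0,"yaw": 0},
    {"gripper": 0.3,"tx": 2,"ty": 4,"tz": 0,"yaw": 0},
    {"gripper": 0.3,"tx": 2,"ty": 4,"tz": 0,"yaw": 0},
    {"gripper": 0.3,"tx": 2,"ty": 4,"tz": 0,"yaw": 0},
    {"gripper": 0.3,"tx": 2,"ty": 4,"tz": 0,"yaw": 0},
    {"gripper": 0.3,"tx": 2,"ty": 4,"tz": 0,"yaw": 0},
    {"gripper": 0.3,"tx": 2,"ty": 4,"tz": 0,"yaw": 0},
    {"gripper": 0.3,"tx": 0,"ty": 0,"tz": 0,"yaw": 0}
  ]
}}

```text
time_s: 49.2
ee_pos: [0.4736, 0.3491, 0.2446]
ee_rot: [-0.232, -3.133, -0.002]
force: [-0.2, 0.1, -0.6]
width: 0.0298
finger_force: 0.0
```

Run:
```python
from h import *
s=st();m=env.camera_model("top");im=env.camera("top");sc=env.camera("scene")
o=np.vstack([np.hstack([cv2.resize(im[130:250,220:380],(400,300),interpolation=cv2.INTER_CUBIC),cv2.resize(sc[130:250,190:350],(400,300),interpolation=cv2.INTER_CUBIC)])])
cv2.imwrite("pics/fin.png",o)
for k in range(-2,3):
    q=[]
    for dx in(-.09,0,.09):
        P=bay(k,dx);q.append(((proj(m,(P[0],P[1],.1156))-[220,130])*2.5).round().tolist())
    print(k,q)
```

```text
49.2 [0.4736 0.3491 0.2446] [[-0.989, 0.147, 0.0], [0.147, 0.989, 0.001], [0.0, 0.001, -1.0]] w 0.029820327194307376 F [-0.2  0.1 -0.6]
-2 [[262.0, 231.0], [275.0, 141.0], [288.0, 52.0]]
-1 [[210.0, 223.0], [223.0, 133.0], [236.0, 44.0]]
0 [[158.0, 215.0], [171.0, 125.0], [185.0, 37.0]]
1 [[106.0, 207.0], [120.0, 118.0], [133.0, 29.0]]
2 [[54.0, 199.0], [68.0, 110.0], [82.0, 21.0]]
```

View pics/fin.png

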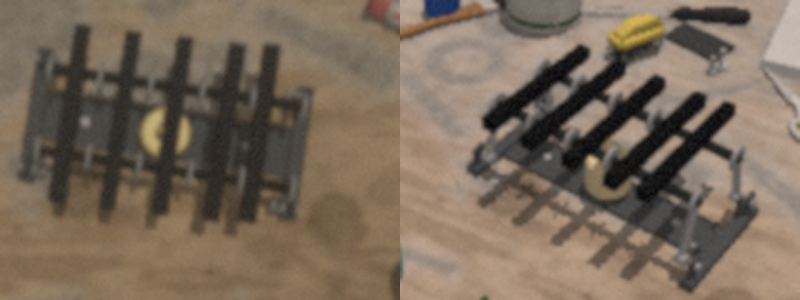

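The final view shows four tubes on their predicted lines (e.g. (69,117), (172,124)). The right-most is at (258,132) where (275,141) was expected, so it has been knocked about 17 mm towards its neighbour. I'll measure it exactly with intensity profiles.

```bash
cat >> h.py <<'E'
def prof(im,m,xs,z=.1156,lo=None,thr=45,r=(-.14,.14)):
    g=cv2.GaussianBlur(im.max(2),(3,3),0).astype(np.float32);ys=np.arange(r[0],r[1],.0005)
    for x in xs:
        uv=np.array([proj(m,(*(C+x*TX+y*TY),z)) for y in ys],np.float32)
        v=cv2.remap(g,uv[None,:,0],uv[None,:,1],cv2.INTER_LINEAR)[0]
        d=np.diff(np.r_[0,(v<thr)*1,0]);a=np.where(d==1)[0];b=np.where(d==-1)[0]
        print("x %.3f"%x,[(round((ys[i]+ys[min(j,len(ys)-1)-1])*500,1),round((j-i)*.5,1)) for i,j in zip(a,b) if j-i>8])
def ends(im,m,yy,z=.1156,thr=45):
    g=im.max(2).astype(np.float32);xs=np.arange(-.13,.13,.0005)
    for y in yy:
        uv=np.array([proj(m,(*(C+x*TX+y*TY),z)) for x in xs],np.float32)
        v=cv2.remap(g,uv[None,:,0],uv[None,:,1],cv2.INTER_LINEAR)[0];i=np.where(v<thr)[0]
        if len(i):print("y %.3f"%y,"x from %.1f to %.1f"%(xs[i[0]]*1e3,xs[i[-1]]*1e3))
E
python3 - <<'E'
from h import *
m=env.camera_model("top");im=env.camera("top")
prof(im,m,(-.075,-.065,.065,.075),thr=70)
ends(im,m,(-.087,-.052,0,.052,.104),thr=70)
P=bay(-2);go(P[0],P[1],.19)
E
```

```text
x -0.075 [(np.float64(-84.2), np.float64(17.0)), (np.float64(-49.2), np.float64(17.0)), (np.float64(1.5), np.float64(14.5)), (np.float64(53.0), np.float64(11.5)), (np.float64(102.5), np.float64(14.5))]
x -0.065 [(np.float64(-85.2), np.float64(17.0)), (np.float64(-50.0), np.float64(17.5)), (np.float64(0.5), np.float64(15.5)), (np.float64(52.8), np.float64(14.0)), (np.float64(102.5), np.float64(15.5))]
x 0.065 [(np.float64(-86.2), np.float64(13.0)), (np.float64(-52.0), np.float64(12.5)), (np.float64(0.8), np.float64(11.0)), (np.float64(51.5), np.float64(10.5)), (np.float64(103.5), np.float64(10.5))]
x 0.075 [(np.float64(-86.2), np.float64(12.0)), (np.float64(-52.2), np.float64(13.0)), (np.float64(0.3), np.float64(11.0)), (np.float64(52.0), np.float64(9.5)), (np.float64(103.8), np.float64(11.0))]
y -0.087 x from -80.5 to 93.0
y -0.052 x from -85.0 to 89.0
y 0.000 x from -87.0 to 87.5
y 0.052 x from -92.0 to 85.5
y 0.104 x from -91.5 to 85.0
p [0.4755 0.3448 0.2444] delta cm after yaw tx -14.09 ty -48.77 tz 5.45
```

Tube −2 is at y = −85.5 mm, so it needs to move back about 17 mm. The gap to its neighbour is 19 mm and a finger is 14.5 mm thick. I'll go above it, measure from the wrist camera, then insert with an offset.

Call:
{"method": "apply_moves", "body": {
  "plan": [
    {"gripper": 0.3,"tx": -1.6,"ty": -4.5,"tz": 0,"yaw": 0},
    {"gripper": 0.3,"tx": -1.5,"ty": -4.5,"tz": 0,"yaw": 0},
    {"gripper": 0.3,"tx": -1.5,"ty": -4.5,"tz": 0,"yaw": 0},
    {"gripper": 0.3,"tx": -1.5,"ty": -4.5,"tz": 0,"yaw": 0},
    {"gripper": 0.3,"tx": -1.5,"ty": -4.5,"tz": 0,"yaw": 0},
    {"gripper": 0.3,"tx": -1.5,"ty": -4.5,"tz": 0,"yaw": 0},
    {"gripper": 0.3,"tx": -1.5,"ty": -4.5,"tz": 0,"yaw": 0},
    {"gripper": 0.3,"tx": -1.5,"ty": -4.5,"tz": 0,"yaw": 0}
  ]
}}

```text
time_s: 50.15
ee_pos: [0.5399, -0.033, 0.2446]
ee_rot: [0.244, 3.131, -0.0]
force: [-0.1, 0.2, 0.4]
width: 0.0299
finger_force: 0.0
```

Call:
{"method": "apply_moves", "body": {
  "plan": [
    {"gripper": 0.3,"tx": -1.5,"ty": -4.5,"tz": 0,"yaw": 0},
    {"gripper": 0.3,"tx": -0.6,"ty": -4.5,"tz": 0,"yaw": 0},
    {"gripper": 0.3,"tx": 0,"ty": -2.5,"tz": 0,"yaw": 0},
    {"gripper": 0.3,"tx": 0,"ty": 0,"tz": 4,"yaw": 0},
    {"gripper": 0.3,"tx": 0,"ty": 0,"tz": 2,"yaw": 0},
    {"gripper": 0.3,"tx": 0,"ty": 0,"tz": 0,"yaw": 0},
    {"gripper": 0.3,"tx": 0,"ty": 0,"tz": 0,"yaw": 0},
    {"gripper": 0.3,"tx": 0,"ty": 0,"tz": 0,"yaw": 0}
  ]
}}

```text
time_s: 50.95
ee_pos: [0.5441, -0.1469, 0.1857]
ee_rot: [0.241, 3.13, -0.001]
force: [-0.1, -0.1, 0.3]
width: 0.0295
finger_force: 0.0
```

Run:
```python
from h import *
P=C-.091*TY;go(P[0],P[1],.104,81.3)
m=env.camera_model("wrist");w=env.camera("wrist");cv2.imwrite("pics/w20_raw.png",w)
for x in(-.07,-.025,-.015,.0,.01):prof(w,m,(x,),thr=25)
g=w.max(2)
for v in(235,250,265,280):
    d=np.diff(np.r_[0,(g[v]<25)*1,0]);print(v,[(a,b) for a,b in zip(np.where(d==1)[0],np.where(d==-1)[0]) if b-a>6])
P=C-.0855*TY;print(proj(m,(*P,.1156)),proj(m,(*(C-.051*TY),.1156)))
```

```text
cur 81.2 yaw total -0.09 or 179.91 (q6 -0.26)
p [ 0.5441 -0.1469  0.1857] delta cm after yaw tx 0.15 ty 0.10 tz 8.17
x -0.070 [(np.float64(-87.7), np.float64(13.0)), (np.float64(-52.7), np.float64(15.0)), (np.float64(-9.5), np.float64(5.5)), (np.float64(3.0), np.float64(6.5)), (np.float64(47.3), np.float64(22.0)), (np.float64(108.3), np.float64(62.5))]
x -0.025 [(np.float64(-87.5), np.float64(13.5)), (np.float64(-53.5), np.float64(15.5)), (np.float64(-9.0), np.float64(5.5)), (np.float64(2.8), np.float64(7.0)), (np.float64(47.0), np.float64(22.5)), (np.float64(112.3), np.float64(54.5))]
x -0.015 [(np.float64(-87.5), np.float64(13.5)), (np.float64(-53.2), np.float64(16.0)), (np.float64(-8.7), np.float64(6.0)), (np.float64(2.0), np.float64(8.5)), (np.float64(47.0), np.float64(22.5)), (np.float64(112.0), np.float64(55.0))]
x 0.000 [(np.float64(-87.5), np.float64(12.5)), (np.float64(-3.0), np.float64(17.5)), (np.float64(47.8), np.float64(22.0)), (np.float64(112.0), np.float64(55.0))]
x 0.010 [(np.float64(-6.5), np.float64(10.5)), (np.float64(2.5), np.float64(6.5)), (np.float64(48.0), np.float64(22.5)), (np.float64(112.0), np.float64(55.0))]
235 [(np.int64(357), np.int64(370)), (np.int64(371), np.int64(386)), (np.int64(423), np.int64(456)), (np.int64(487), np.int64(512))]
250 [(np.int64(358), np.int64(374)), (np.int64(375), np.int64(382)), (np.int64(422), np.int64(451)), (np.int64(486), np.int64(512))]
265 [(np.int64(356), np.int64(380)), (np.int64(420), np.int64(448)), (np.int64(482), np.int64(512))]
280 [(np.int64(355), np.int64(378)), (np.int64(417), np.int64(445)), (np.int64(478), np.int64(510))]
[260.43116087 201.33905946] [308.48097322 201.22133083]
```

Call:
{"method": "apply_moves", "body": {
  "plan": [
    {"gripper": 0.3,"tx": 0,"ty": 0,"tz": 3,"yaw": 0},
    {"gripper": 0.3,"tx": 0,"ty": 0,"tz": 2.5,"yaw": 0},
    {"gripper": 0.3,"tx": 0,"ty": 0,"tz": 0,"yaw": 0},
    {"gripper": 0.3,"tx": 0,"ty": 0,"tz": 0,"yaw": 0}
  ]
}}

```text
time_s: 51.4
ee_pos: [0.544, -0.1462, 0.1302]
ee_rot: [0.239, 3.132, -0.0]
force: [0.1, 0.3, -0.2]
width: 0.0299
finger_force: 0.0
```

Run:
```python
from h import *
P=C-.0925*TY;go(P[0],P[1],.104,81.3)
m=env.camera_model("wrist");w=env.camera("wrist");cv2.imwrite("pics/w21_raw.png",w)
prof(w,m,(-.07,-.06,-.05,-.03),thr=25,r=(-.14,-.02))
```

```text
cur 81.3 yaw total -0.04 or 179.96 (q6 -0.26)
p [ 0.544  -0.1462  0.1302] delta cm after yaw tx 0.12 ty -0.12 tz 2.62
x -0.070 [(np.float64(-87.7), np.float64(14.0)), (np.float64(-53.2), np.float64(16.0))]
x -0.060 [(np.float64(-87.7), np.float64(14.0)), (np.float64(-53.2), np.float64(16.0))]
x -0.050 [(np.float64(-88.2), np.float64(15.0)), (np.float64(-53.2), np.float64(19.0))]
x -0.030 [(np.float64(-87.7), np.float64(14.0)), (np.float64(-53.7), np.float64(17.0))]
```

Call:
{"method": "apply_moves", "body": {
  "plan": [
    {"gripper": 0.3,"tx": 0,"ty": -0.18,"tz": 0.5,"yaw": 0},
    {"gripper": 0.3,"tx": 0,"ty": 0,"tz": 0.5,"yaw": 0},
    {"gripper": 0.3,"tx": 0,"ty": 0,"tz": 0.5,"yaw": 0},
    {"gripper": 0.3,"tx": 0,"ty": 0,"tz": 0,"yaw": 0}
  ]
}}

```text
time_s: 51.85
ee_pos: [0.543, -0.1479, 0.1133]
ee_rot: [-0.24, -3.131, -0.001]
force: [-0.6, 0.1, -0.3]
width: 0.0301
finger_force: 0.0
```

Call:
{"method": "apply_moves", "body": {
  "plan": [
    {"gripper": 0.3,"tx": 0,"ty": 0,"tz": 0.3,"yaw": 0},
    {"gripper": 0.3,"tx": 0,"ty": 0,"tz": 0,"yaw": 0}
  ]
}}

```text
time_s: 52.05
ee_pos: [0.5432, -0.1479, 0.1107]
ee_rot: [-0.24, -3.132, -0.0]
force: [-0.3, -0.3, -0.1]
width: 0.0295
finger_force: 0.0
```

Call:
{"method": "apply_moves", "body": {
  "plan": [
    {"gripper": 0.3,"tx": 0,"ty": 0,"tz": 0.2,"yaw": 0},
    {"gripper": 0.3,"tx": 0,"ty": 0,"tz": 0,"yaw": 0}
  ]
}}

```text
time_s: 52.25
ee_pos: [0.5433, -0.148, 0.1088]
ee_rot: [-0.24, -3.132, -0.0]
force: [-0.6, -0.2, 0.1]
width: 0.0302
finger_force: 0.0
```

Call:
{"method": "apply_moves", "body": {
  "plan": [
    {"gripper": 0.3,"tx": 0,"ty": 0,"tz": 0.2,"yaw": 0},
    {"gripper": 0.3,"tx": 0,"ty": 0,"tz": 0,"yaw": 0}
  ]
}}

```text
time_s: 52.45
ee_pos: [0.5432, -0.148, 0.1068]
ee_rot: [-0.24, -3.132, -0.0]
force: [-0.1, 0.3, -0.0]
width: 0.0297
finger_force: 0.0
```

No contact. I'll go slightly deeper and close.

Call:
{"method": "apply_moves", "body": {
  "plan": [
    {"gripper": 0.3,"tx": 0,"ty": 0,"tz": 0.2,"yaw": 0},
    {"gripper": 0.3,"tx": 0,"ty": 0,"tz": 0.1,"yaw": 0},
    {"gripper": 0.3,"tx": 0,"ty": 0,"tz": 0,"yaw": 0},
    {"gripper": 0.6,"tx": 0,"ty": 0,"tz": 0,"yaw": 0},
    {"gripper": 1,"tx": 0,"ty": 0,"tz": 0,"yaw": 0},
    {"gripper": 1,"tx": 0,"ty": 0,"tz": 0,"yaw": 0},
    {"gripper": 1,"tx": 0,"ty": 0,"tz": 0,"yaw": 0}
  ]
}}

```text
time_s: 53.15
ee_pos: [0.5434, -0.148, 0.1042]
ee_rot: [0.24, 3.132, -0.0]
force: [-0.6, 0.7, 3.2]
width: 0.0141
finger_force: 58.7
```

Run:
```python
from h import *
s=st();P=C-.104*TY;go(P[0],P[1],.104,81.3)
```

```text
53.15 [ 0.5434 -0.148   0.1042] [[-0.988, 0.152, 0.0], [0.152, 0.988, -0.0], [-0.0, 0.0, -1.0]] w 0.014063446053661598 F [-0.6  0.7  3.2]
cur 81.2 yaw total -0.06 or 179.94 (q6 -0.26)
p [ 0.5434 -0.148   0.1042] delta cm after yaw tx 0.08 ty -1.09 tz 0.02
```

Call:
{"method": "apply_moves", "body": {
  "plan": [
    {"gripper": 1,"tx": 0,"ty": 0,"tz": -0.5,"yaw": 0},
    {"gripper": 1,"tx": 0.2,"ty": -0.5,"tz": 0,"yaw": 0},
    {"gripper": 1,"tx": 0.2,"ty": -0.6,"tz": 0,"yaw": 0},
    {"gripper": 1,"tx": 0,"ty": 0,"tz": 0,"yaw": 0},
    {"gripper": 1,"tx": 0,"ty": 0,"tz": 0.3,"yaw": 0},
    {"gripper": 1,"tx": 0,"ty": 0,"tz": 0.2,"yaw": 0},
    {"gripper": 1,"tx": 0,"ty": 0,"tz": 0,"yaw": 0}
  ]
}}

```text
time_s: 53.85
ee_pos: [0.5377, -0.1584, 0.1042]
ee_rot: [0.24, 3.132, -0.001]
force: [-0.8, -1.8, 3.6]
width: 0.0141
finger_force: 59.2
```

Call:
{"method": "apply_moves", "body": {
  "plan": [
    {"gripper": 0.5,"tx": 0,"ty": 0,"tz": 0,"yaw": 0},
    {"gripper": 0.3,"tx": 0,"ty": 0,"tz": 0,"yaw": 0},
    {"gripper": 0.3,"tx": 0,"ty": 0,"tz": 0,"yaw": 0},
    {"gripper": 0.3,"tx": 0,"ty": 0,"tz": -1,"yaw": 0},
    {"gripper": 0.3,"tx": 0,"ty": 0,"tz": -3,"yaw": 0},
    {"gripper": 0.3,"tx": 0,"ty": 0,"tz": -5,"yaw": 0},
    {"gripper": 0.3,"tx": 0,"ty": 0,"tz": -5,"yaw": 0},
    {"gripper": 0.3,"tx": 0,"ty": 0,"tz": 0,"yaw": 0}
  ]
}}

```text
time_s: 54.65
ee_pos: [0.5397, -0.1591, 0.2516]
ee_rot: [0.239, 3.122, -0.006]
force: [1.2, -0.4, 0.0]
width: 0.0297
finger_force: 0.0
```

Call:
{"method": "apply_moves", "body": {
  "plan": [
    {"gripper": 0.3,"tx": 2,"ty": 5,"tz": 0,"yaw": 0},
    {"gripper": 0.3,"tx": 2,"ty": 5,"tz": 0,"yaw": 0},
    {"gripper": 0.3,"tx": 2,"ty": 5,"tz": 0,"yaw": 0},
    {"gripper": 0.3,"tx": 2,"ty": 5,"tz": 0,"yaw": 0},
    {"gripper": 0.3,"tx": 2,"ty": 5,"tz": 0,"yaw": 0},
    {"gripper": 0.3,"tx": 2,"ty": 5,"tz": 0,"yaw": 0},
    {"gripper": 0.3,"tx": 2,"ty": 5,"tz": 0,"yaw": 0},
    {"gripper": 0.3,"tx": 2,"ty": 5,"tz": 0,"yaw": 0}
  ]
}}

```text
time_s: 55.45
ee_pos: [0.4465, 0.2333, 0.2447]
ee_rot: [0.24, 3.132, 0.001]
force: [1.5, 0.6, -0.8]
width: 0.0301
finger_force: 0.0
```

Call:
{"method": "apply_moves", "body": {
  "plan": [
    {"gripper": 0.3,"tx": 0,"ty": 5,"tz": 0,"yaw": 0},
    {"gripper": 0.3,"tx": 0,"ty": 4,"tz": 0,"yaw": 0},
    {"gripper": 0.3,"tx": 0,"ty": 0,"tz": 0,"yaw": 0},
    {"gripper": 0.3,"tx": 0,"ty": 0,"tz": 0,"yaw": 0}
  ]
}}

```text
time_s: 55.85
ee_pos: [0.4608, 0.3211, 0.2438]
ee_rot: [-0.237, -3.132, 0.001]
force: [0.1, 0.3, -0.0]
width: 0.0295
finger_force: 0.0
```

Run:
```python
from h import *
m=env.camera_model("top");im=env.camera("top");cv2.imwrite("pics/top9_raw.png",im)
prof(im,m,(-.07,-.06,.06,.07),thr=70)
ends(im,m,(-.103,-.051,0,.052,.104),thr=70)
# weight & collars via yellow mask
h=cv2.cvtColor(im,cv2.COLOR_BGR2HSV);k=((h[...,1]>90)&(h[...,2]>110))[165:200,268:304];v,u=np.nonzero(k);print("brass",len(u),u.mean()+268,v.mean()+165,proj(m,(.5558,-.0545,.045)))
ms=env.camera_model("scene");sc=env.camera("scene");prof(sc,ms,(-.08,-.07,.07),thr=50)
```

```text
x -0.070 [(np.float64(-126.5), np.float64(4.5)), (np.float64(-102.7), np.float64(17.0)), (np.float64(-49.5), np.float64(17.5)), (np.float64(1.5), np.float64(14.5)), (np.float64(52.8), np.float64(12.0)), (np.float64(102.5), np.float64(14.5))]
x -0.060 [(np.float64(-103.5), np.float64(19.5)), (np.float64(-50.7), np.float64(18.0)), (np.float64(0.0), np.float64(16.5)), (np.float64(55.8), np.float64(23.0)), (np.float64(102.0), np.float64(19.5))]
x 0.060 [(np.float64(-102.2), np.float64(13.0)), (np.float64(-51.5), np.float64(13.5)), (np.float64(1.0), np.float64(12.5)), (np.float64(52.0), np.float64(10.5)), (np.float64(103.5), np.float64(11.5))]
x 0.070 [(np.float64(-102.5), np.float64(12.5)), (np.float64(-52.0), np.float64(12.5)), (np.float64(0.0), np.float64(10.5)), (np.float64(52.0), np.float64(10.5)), (np.float64(103.3), np.float64(11.0))]
y -0.103 x from -84.0 to 90.0
y -0.051 x from -85.0 to 89.0
y 0.000 x from -87.0 to 88.0
y 0.052 x from -92.0 to 85.0
y 0.104 x from -92.0 to 85.0
brass 184 284.10326086956525 182.55978260869566 [286.45723198 182.4114706 ]
x -0.080 [(np.float64(-108.0), np.float64(19.5)), (np.float64(-55.7), np.float64(20.0)), (np.float64(-4.7), np.float64(20.0)), (np.float64(45.3), np.float64(24.0)), (np.float64(97.8), np.float64(21.0))]
x -0.070 [(np.float64(-106.2), np.float64(23.0)), (np.float64(-55.7), np.float64(26.0)), (np.float64(-3.7), np.float64(22.0)), (np.float64(46.0), np.float64(25.5)), (np.float64(97.5), np.float64(24.5))]
x 0.070 [(np.float64(-107.7), np.float64(15.0)), (np.float64(-57.5), np.float64(16.5)), (np.float64(-5.5), np.float64(16.5)), (np.float64(47.3), np.float64(17.0)), (np.float64(97.8), np.float64(15.0))]
```

All five tubes are within about 3 mm of their bay centres in the top view, the scene view spaces them the same, and their ends are balanced. Handing in.

```bash
python3 -c "
from cell import env
print(env.finish_job())"
```

```text
the job is handed in; nothing more can be done
None
```

The job is handed in; the interface gave no verdict. By my last camera checks the weight stands on the pad, both gates were home after the swing, and all five tubes lie square across the rails, one to a bay, with the one that got knocked re-centred.

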